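# Dock the rum-cake keeper and pump its air out

### The job

The rum cake needs sealing for tomorrow. Push its square pale keeper with the blue lid square and flush into the corner of the two steel fences, touching both with its port side against the back fence with the black gasket, and then, with it still home there, work the red-handled pump lever through at least three full strokes: right down to its stop and all the way back up each time. Do not bump the wire rack above the lever, leave the other things on the sideboard where they stand, and finish with the lever up and the keeper still snugly in its corner.

Things in the scene. Friction and masses are not known exactly. Their poses are not given: they have to be found in the camera images.
- dock: Fixed vacuum dock: two steel fences 12 mm thick, 40 mm high, meeting in a right angle, beside a green pump. Origin: inner corner of the fences, on the table. x away from the robot, y left along the back fence. Back fence face: plane x=0, y -12..112 mm; side fence face: plane y=0, x -120..0 mm. Home for the keeper: x -100..0, y 0..100 mm, on the table.
- keeper: Loose cake keeper, 0.4 to 0.8 kg, on the table: frosted whitish box 100 x 100 mm, blue lid of the same outline, 70 mm high, with a central white knob 28 mm across, 20 mm high (top at 90 mm). Origin: centre of the underside. Black port in the middle of its +x face, which goes to the back fence. Home: origin at x=-50, y=50 mm in the dock's frame, axes parallel.
- keeper_port (a point): The keeper's black round port, 20 mm across, in the middle of its +x face, 30 mm above the table; it meets the black gasket on the back fence.
- lever (a joint): Pump lever angle in rad: 0 = up (a spring returns it there when let go), 0.60 = pressed down to its stop. The handle needs about 4 N at the top and 8 N at the bottom.
- lever_grip (a point): Centre of the lever's red cross-handle, a round bar 24 mm thick and 80 mm long, parallel to the dock's y. At lever angle q its centre is at x = 60 - 170 cos(0.4 - q), y = -90, z = 100 + 170 sin(0.4 - q) mm in the dock's frame: 166 mm high when up, 66 mm when down.
- lever_hinge (a point): Lever hinge, axis along the dock's y, at x 60, y -90, z 100 mm in the dock's frame; the 170 mm lever points to the dock's -x. The green pump foot (14 mm high) fills x -35..135, y -150..-20 mm in that frame, the cheeks (112 mm high) x 35..85, y -116..-64 mm, the barrel (70 mm high) is 32 mm across at x 0, y -90 mm.
- rack: Fixed wire rack above the lever, same origin and axes as the dock. Rods fill x -109..129, y -161..-23 mm, underside at z 321 mm; two 12 mm posts at x 125, y -157 and -27 mm; front and sides open. It covers the whole raised handle and reaches 12 mm past its centre towards the robot, so a vertical gripper there hits it: lean the tool 35 to 45 degrees, fingers pointing down and away from the robot.
- rum: Bystander: closed amber rum bottle, 74 mm in diameter, 240 mm tall, standing behind the fences or beside the pump. Origin: centre of its base.
- decanter: Bystander: round glass decanter with cork, 110 mm in diameter, 192 mm tall. Origin: centre of its base.
- opener: Bystander: aluminium bottle opener lying flat, 138 mm long, 8 mm high. Origin: near its middle, on the table; its length is along x.
- scoop: Bystander: red plastic ice scoop, 65 mm wide, 210 mm long, 43 mm high. Origin: on the table where the handle meets the bowl; bowl to +x, handle to -x.
There are look-alikes about, which are no part of the job. Several things have the shape of the keeper; the one meant has the colours described above.

How it is judged:
By the outcome, as a careful person would: the job done as asked, in the order asked, and still so for the second after the job is handed in, with the robot touching nothing.
It also fails if it takes over 72 s, if anything falls off the work surface, if the arm or the gripper's body presses on something with over 40 N, if the wrist force passes 120 N, or if a joint passes its speed limit or range.

### The arm

A 7-joint arm with a two-finger parallel gripper is mounted at the origin on the work surface. World frame = base frame: x ahead of the robot, y to its left, z up, the work surface at z = 0. Lengths are in m, angles in rad, forces in N, time in s.
With the tool pointing down it reaches from about 0.4 to 0.85 m from the base axis. Payload 10.4 kg.
Tool frame: the origin (TCP) lies midway between the tips of the shut fingers; the grasp point (between the pads) lies 19 mm behind it; z points along the fingers, y is the line along which they close (so a half turn about z gives the same grasp; the last joint's range is limited). The gripper opens to 85 mm and grips with 20 to 120 N. Pads are 22 mm wide; open, the fingers measure 114 mm over their backs; the gripper's body (76 mm by 85 mm) begins 54 mm behind the grasp point. The pads swing forward as they close: fully open they stand 13 mm farther back than shut.
Start: joints at [-1.313, 0.332, -0.065, 1.46, 0.022, 1.35, -0.088], TCP at [0.173, 0.601, 0.231] pointing down, gripper open.
Joint ranges: [-2.6, 2.6], [-0.5, 2.12], [-1.47, 1.34], [0.16, 2.42], [-1.27, 4.41], [0.06, 2.06], [-2.6, 2.6]. Speed limits (rad/s): [2.22, 2.22, 2.79, 2.79, 3.14, 3.14, 3.14].

### API

Orientations are given as a unit quaternion [w, x, y, z].
In Python, from bench import robot, optics gives the robot as it stands. The module is installed in compiled form; this text tells all that it offers.
- The arm moves only by the tool play_rows, never from a script. Its argument "series" is a list of rows, each a list of 3 entries, a list of its own where there are three numbers: the shift along the tool's x, y, z in m, then the turn, a rotation vector about the tool's x, y, z in degrees, then the finger opening in m, from 0 to 0.0854. In form: [[[x, y, z], [rx, ry, rz], claw], ...]. A call has 1 to 20 rows; each row shifts and turns the commanded pose from where the row before left it, along the tool's axes as they then stand; what a row does not reach is not made up. A row lasts 1/10 s, in which the tool goes at most 50 mm and 8.59 degrees, less where a joint would pass 70% of its speed; a pose out of reach is approached as far as the arm can. A call with a gripper value outside its range is refused whole. The fingers move at their own pace and stop on an object; "newtons" is the grip in N (left out, the last holds). Time passes only in rows, so rows that do not move let the fingers close. It gives the time, the measured TCP pose, the force, the opening and the grip force at its end, in the units of the state.
- robot.sense(): the state, without advancing time (a new reading comes with each control period).
- optics.read_camera(name): name is "side" or "top" or "wrist"; returns (picture, depth): 400x640x3 uint8, red, green, blue; 400x640 float32, m along the optical axis (not along the pixel's ray), 0 where there is no reading.
- optics.calibration(name): a dict with "fx", "fy", "cx", "cy" (pixels), "R" (3x3) and "t" (3): a world point X has camera coordinates R X + t. Camera axes: x right, y down, z forward; pixel columns grow to the right and rows downward; lengths in m; the calibration is good to about 2 mm. A picture is of the moment at which its call begins: read the wrist's pose just before it. calibration takes no time and is no camera call; for the wrist camera it gives the pose at the moment of the call.
- robot.job_done(): hands the job in; it is judged then, once.
The state is a dict: "time_s": time; "joint_positions": joint angles; "joint_vel": joint speeds; "joint_torque": joint torques, N m; "ee_pos": TCP position; "eef_rot": TCP orientation; "wrist_force": force on the tool from outside, world axes, zero at the start; "ft_torque": the same for the moment, N m; "finger_gap": finger opening in m; "gripper_force": force on a finger pad.
Only numpy, scipy, OpenCV 4.12 (cv2) and the standard library are available. Lean on these libraries where they do the work, as an engineer would, in place of code of your own. Each camera call takes 0.05 s, during which the arm holds its last target. There are 200 camera calls.

## Working session

There is one attempt and no reset: what is moved stays moved. The work goes in short steps, Python scripts to look and compute and a tool call to move; the robot and the scene stay as the last step left them, time stands still between calls to the robot, and variables do not carry over. Pictures are saved under pics/ and viewed, at most 10 in all, crops included, and the job is handed in when it is done.

Besides the shell and the picture viewer there is one more tool, called after "Emit:" as name(argument=value, ...), one argument or row to a line, values as JSON. play_rows: Moves the arm, as the interface text tells. Its arguments: {"type":"object","properties":{"series":{"type":"array"},"newtons":{"type":"number"}},"required":["series"]}

```bash
mkdir -p pics
cat > h.py <<'E'
import numpy as np, cv2
from bench import robot, optics
def snap(n,f):
    p,d=optics.read_camera(n); c=optics.calibration(n)
    cv2.imwrite(f'pics/{f}.png',cv2.cvtColor(p,cv2.COLOR_RGB2BGR)); np.savez(f'pics/{f}.npz',p=p,d=d,**c); return p,d,c
def world(c,d,u,v):
    z=d[v,u]; X=np.array([(u-c['cx'])/c['fx']*z,(v-c['cy'])/c['fy']*z,z]); return np.array(c['R']).T@(X-np.array(c['t']))
def cloud(c,d):
    v,u=np.mgrid[:d.shape[0],:d.shape[1]]
    X=np.stack([(u-c['cx'])/c['fx']*d,(v-c['cy'])/c['fy']*d,d],-1)
    return (X-np.array(c['t']))@np.array(c['R'])
E
python3 - <<'E'
from h import *
for n in('top','side'): snap(n,n+'1')
print(robot.sense())
E
```

```text
{'time_s': 0.1, 'joint_positions': array([-1.3126221 ,  0.33278547, -0.06466447,  1.46083126,  0.02156559,
        1.34990711, -0.08852114]), 'joint_vel': array([-2.65743698e-04, -1.14394894e-03, -4.71352537e-05, -6.32855894e-04,
       -3.45096260e-04, -7.03685630e-04, -4.59385074e-04]), 'joint_torque': array([ 1.19212000e-03, -6.26739979e+01,  4.89535171e-02, -3.92428386e+01,
        1.63447863e-02,  6.82667727e-03, -2.42235842e-05]), 'ee_pos': array([0.17310866, 0.60020835, 0.23062234]), 'eef_rot': array([-6.97657425e-05,  1.39947997e-01,  9.90158662e-01, -6.14911832e-04]), 'wrist_force': array([ 0.41743203, -0.42406293, -0.66893945]), 'ft_torque': array([ 0.00793917, -0.01563651,  0.00725607]), 'gripper_force': 0.0, 'finger_gap': 0.08498089837964419}
```

View pics/top1.png

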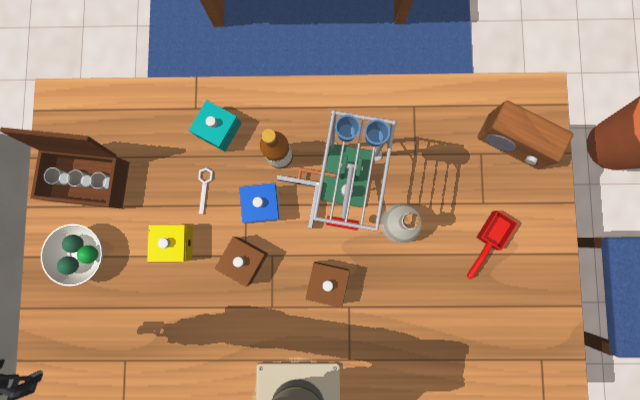

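View pics/side1.png

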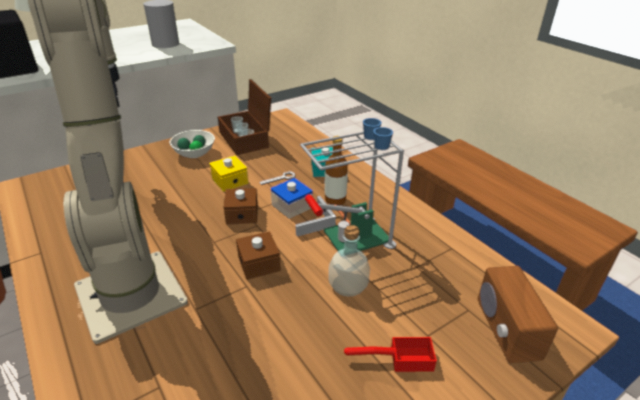

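The keeper with the blue lid is at top (258,203). The dock's back fence runs from (277,179) to (320,185), and the side fence comes back to about (313,225). The red handle is under the rack at about (342,223).

Run:
```python
from h import *
z=np.load('pics/top1.npz'); p,d=z['p'],z['d']; P=cloud(z,d)
c=cv2.cvtColor(p[95:245,225:425],cv2.COLOR_RGB2BGR); cv2.imwrite('pics/c1.png',cv2.resize(c,None,fx=4,fy=4,interpolation=cv2.INTER_CUBIC))
z2=np.load('pics/side1.npz');c=cv2.cvtColor(z2['p'][110:270,255:415],cv2.COLOR_RGB2BGR); cv2.imwrite('pics/c2.png',cv2.resize(c,None,fx=3.7,fy=3.7,interpolation=cv2.INTER_CUBIC))
pi=p.astype(int)
m=(pi[...,2]>150)&(pi[...,0]<80)&(pi[...,1]<130); m[:, :230]=0;m[:150]=0;m[:,300:]=0
Q=P[m]; Q=Q[abs(Q[:,2]-.07)<.012]; print(len(Q),Q.mean(0),np.median(Q[:,2])); r=cv2.minAreaRect((Q[:,:2]*1000).astype(np.float32)); print(r)
# fence tops
for v,u in [(179,282),(181,295),(183,308),(185,318),(205,316),(215,314)]: print(u,v,P[v,u])
sel=(abs(P[...,2]-.04)<.007)&(d>0); sel[:, :270]=0; sel[:,330:]=0; sel[:165]=0; sel[240:]=0
F=P[sel]; print(len(F)); print(np.round(F[::3],3).tolist()[:60])
g=np.array(z['t']); print(-np.array(z['R']).T@g, z['fx'])
```

```text
1120 [0.55614389 0.10158962 0.06884488] 0.06878976687328095
((556.617431640625, 101.34495544433594), (98.83452606201172, 97.80143737792969), 5.7345871925354)
282 179 [0.6256061  0.04047561 0.04071376]
295 181 [0.61964615 0.00378723 0.04017711]
308 183 [ 0.61367222 -0.03287069  0.03978125]
318 185 [ 0.60766348 -0.06104718  0.04025368]
316 205 [ 0.52623427 -0.06315334  0.32699229]
314 215 [ 0.50535676 -0.05889159  0.3275553 ]
426
[[0.666, 0.069, 0.042], [0.667, 0.03, 0.034], [0.663, 0.041, 0.038], [0.661, 0.056, 0.033], [0.661, 0.047, 0.037], [0.655, -0.018, 0.033], [0.651, -0.013, 0.04], [0.651, -0.022, 0.038], [0.649, -0.01, 0.036], [0.648, -0.027, 0.037], [0.649, -0.036, 0.034], [0.649, -0.053, 0.035], [0.646, -0.013, 0.034], [0.646, -0.044, 0.034], [0.646, -0.058, 0.035], [0.643, -0.058, 0.034], [0.64, -0.01, 0.035], [0.64, -0.081, 0.035], [0.637, -0.084, 0.034], [0.634, 0.052, 0.042], [0.635, 0.044, 0.039], [0.634, -0.007, 0.036], [0.632, 0.049, 0.038], [0.632, 0.041, 0.038], [0.632, 0.033, 0.035], [0.632, 0.024, 0.036], [0.629, 0.052, 0.038], [0.629, 0.043, 0.04], [0.629, 0.035, 0.038], [0.629, 0.027, 0.039], [0.629, 0.018, 0.038], [0.629, 0.01, 0.037], [0.627, 0.053, 0.034], [0.625, 0.043, 0.042], [0.625, 0.035, 0.042], [0.626, 0.027, 0.038], [0.626, 0.018, 0.038], [0.626, 0.01, 0.038], [0.626, 0.001, 0.038], [0.625, -0.007, 0.039], [0.624, 0.044, 0.034], [0.624, 0.036, 0.034], [0.623, 0.027, 0.035], [0.624, 0.018, 0.034], [0.623, 0.01, 0.035], [0.622, 0.001, 0.04], [0.623, -0.007, 0.038], [0.622, -0.016, 0.041], [0.623, -0.024, 0.038], [0.62, 0.024, 0.04], [0.62, 0.015, 0.04], [0.619, 0.006, 0.042], [0.619, -0.002, 0.042], [0.62, -0.01, 0.037], [0.619, -0.019, 0.041], [0.62, -0.027, 0.037], [0.619, -0.036, 0.039], [0.618, 0.013, 0.034], [0.617, 0.004, 0.041], [0.617, -0.005, 0.04]]
[ 0.45374469 -0.08657681  1.16006157] 401.1852260326083
```

View pics/c1.png

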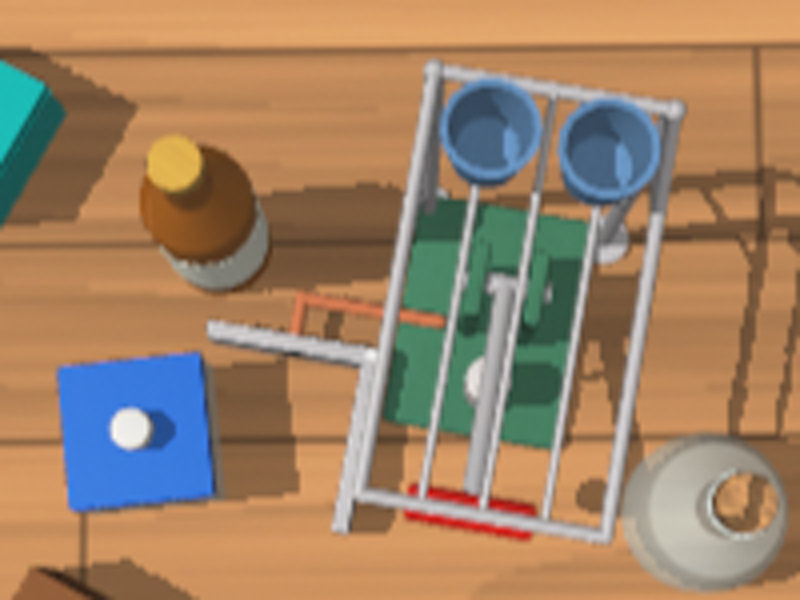

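View pics/c2.png

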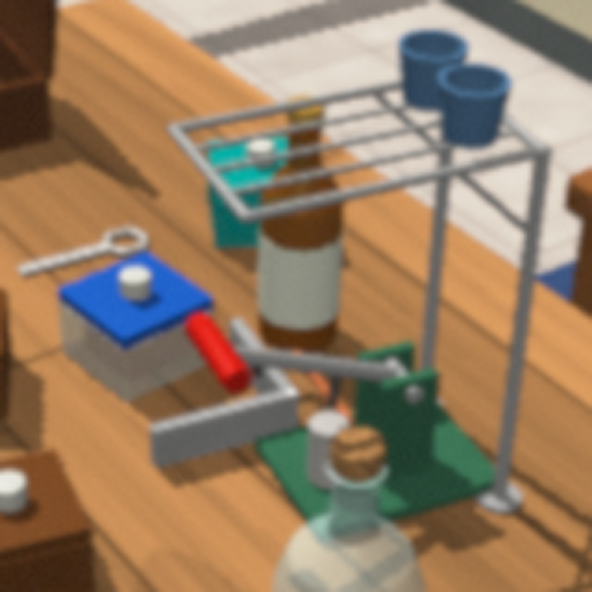

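```bash
cat >> h.py <<'E'
from scipy.spatial.transform import Rotation as Ro
from scipy.linalg import logm, expm
def cur():
    s=robot.sense(); T=np.eye(4); q=s['eef_rot']; T[:3,:3]=Ro.from_quat(np.r_[q[1:],q[0]]).as_matrix(); T[:3,3]=s['ee_pos']; return T
def pose(p,z,y):
    z=np.array(z,float);z/=np.linalg.norm(z);y=np.array(y,float);y-=z*(y@z);y/=np.linalg.norm(y)
    T=np.eye(4);T[:3,:3]=np.c_[np.cross(y,z),y,z];T[:3,3]=p;return T
def step(T1,n=None,T0=None):
    T0=cur() if T0 is None else T0
    L=np.real(logm(np.linalg.inv(T0)@T1)); w=np.degrees(np.linalg.norm([L[2,1],L[0,2],L[1,0]]))
    n=n or int(np.ceil(max(np.linalg.norm(L[:3,3])/.035,w/6,1))); E=expm(L/n)
    print(n,'rows of',np.round(E[:3,3],4).tolist(),np.round(Ro.from_matrix(E[:3,:3]).as_rotvec(degrees=True),2).tolist())
E
python3 - <<'E'
from h import *
T=cur(); c=optics.calibration('wrist'); R=np.array(c['R']); C=-R.T@np.array(c['t'])
print('cam in tool',T[:3,:3].T@(C-T[:3,3])); print(np.round(T[:3,:3].T@R.T,3)); print(c['fx'],c['cx'])
z=np.load('pics/top1.npz'); d=z['d']; P=cloud(z,d)
sel=(abs(P[...,2]-.04)<.0035)&(P[...,0]<.65)&(P[...,0]>.59)&(P[...,1]<.06)&(P[...,1]>-.08)
sel[:170]=0; F=P[sel][:,:2]
print(len(F),cv2.minAreaRect((F*1000).astype(np.float32)))
# side fence points
sel=(abs(P[...,2]-.04)<.004)&(P[...,0]<.605)&(P[...,0]>.47)&(P[...,1]<-.03)&(P[...,1]>-.11)
print(np.round(P[sel][:,:2],3).tolist()[:40])
# decanter, rum, rack front rod
print(P[222,395],P[155,270]); 
sel=(abs(P[...,2]-.325)<.012); Q=P[sel][:,:2]; print(len(Q),cv2.minAreaRect((Q*1000).astype(np.float32)))
# red handle
p=z['p'].astype(int); m=(p[...,0]>150)&(p[...,1]<50)&(p[...,2]<50); m[:,:300]=0;m[:,400:]=0
Q=P[m]; Q=Q[(Q[:,2]<.2)&(Q[:,2]>.1)]; print(len(Q),Q.mean(0),cv2.minAreaRect((Q[:,:2]*1000).astype(np.float32)))
# view pose A: from left of keeper
a=np.radians(45)
step(pose([.53,.25,.20],[.15,-np.sin(a),-np.cos(a)],[1,0.,0]) )
step(pose([.53,.25,.20],[.15,-np.sin(a),-np.cos(a)],[-1,0.,0]) )
E
```

```text
cam in tool [ 0.06737107  0.00132161 -0.14137693]
[[-0.    -0.964 -0.266]
 [ 1.    -0.     0.001]
 [-0.001 -0.266  0.964]]
349.5135393140608 318.5877155291612
172 ((630.4484252929688, -7.882728576660156), (120.81102752685547, 48.24183654785156), 71.47758483886719)
[[0.605, -0.055], [0.602, -0.053], [0.602, -0.055], [0.602, -0.058], [0.602, -0.061], [0.599, -0.053], [0.6, -0.055], [0.597, -0.052], [0.597, -0.055], [0.596, -0.058], [0.593, -0.053], [0.594, -0.055], [0.594, -0.058], [0.591, -0.05], [0.591, -0.052], [0.591, -0.055], [0.59, -0.058], [0.588, -0.05], [0.588, -0.055], [0.588, -0.058], [0.585, -0.05], [0.585, -0.052], [0.585, -0.055], [0.585, -0.058], [0.582, -0.05], [0.582, -0.052], [0.58, -0.055], [0.577, -0.05], [0.576, -0.052], [0.577, -0.055], [0.574, -0.047], [0.574, -0.05], [0.574, -0.052], [0.574, -0.055], [0.571, -0.047], [0.571, -0.05], [0.571, -0.052], [0.571, -0.055], [0.568, -0.047], [0.568, -0.05]]
[ 0.49925301 -0.26447274  0.10122206] [0.66981193 0.05806737 0.1566963 ]
2513 ((384.50933837890625, 127.6239013671875), (256.825927734375, 960.997314453125), 38.583946228027344)
81 [ 0.49583794 -0.12293167  0.17297698] ((496.0379638671875, -122.539794921875), (72.38671875, 20.379981994628906), 80.07098388671875)
16 rows of [-0.0308, 0.0026, 0.0144] [1.36, -2.7, 4.15]
20 rows of [-0.0067, -0.0274, 0.005] [2.36, 1.19, -5.15]
```

Run:
```python
from h import *
step(pose([.62,.25,.25],[0,-.34,-.94],[1,0.,0]) )
step(pose([.62,.25,.25],[0,-.34,-.94],[-1,0.,0]) )
```

```text
18 rows of [-0.0329, 0.0074, 0.0041] [0.71, -0.94, 4.06]
19 rows of [-0.0106, -0.0329, -0.0009] [0.96, 0.72, -5.52]
```

Emit:
play_rows(
  series=[
    [[-0.033,0.0074,0.004],[0.71,-0.94,4.06],0.05],
    [[-0.033,0.0074,0.004],[0.71,-0.94,4.06],0.05],
    [[-0.033,0.0074,0.004],[0.71,-0.94,4.06],0.05],
    [[-0.033,0.0074,0.004],[0.71,-0.94,4.06],0.05],
    [[-0.033,0.0074,0.004],[0.71,-0.94,4.06],0.05],
    [[-0.033,0.0074,0.004],[0.71,-0.94,4.06],0.05],
    [[-0.033,0.0074,0.004],[0.71,-0.94,4.06],0.05],
    [[-0.033,0.0074,0.004],[0.71,-0.94,4.06],0.05],
    [[-0.033,0.0074,0.004],[0.71,-0.94,4.06],0.05],
    [[-0.033,0.0074,0.004],[0.71,-0.94,4.06],0.05],
    [[-0.033,0.0074,0.004],[0.71,-0.94,4.06],0.05],
    [[-0.033,0.0074,0.004],[0.71,-0.94,4.06],0.05],
    [[-0.033,0.0074,0.004],[0.71,-0.94,4.06],0.05],
    [[-0.033,0.0074,0.004],[0.71,-0.94,4.06],0.05],
    [[-0.033,0.0074,0.004],[0.71,-0.94,4.06],0.05],
    [[-0.033,0.0074,0.004],[0.71,-0.94,4.06],0.05],
    [[-0.033,0.0074,0.004],[0.71,-0.94,4.06],0.05],
    [[-0.033,0.0074,0.004],[0.71,-0.94,4.06],0.05],
    [[0,0,0],[0,0,0],0.05],
    [[0,0,0],[0,0,0],0.05],
  ],
)

```text
time_s: 2.1
ee_pos: [0.6212, 0.2472, 0.2519]
eef_rot: [0.121, 0.697, 0.696, -0.122]
wrist_force: [-0.6, 0.7, -0.1]
finger_gap: 0.0502
gripper_force: 0.0
```

Run:
```python
from h import *
snap('wrist','w1'); T=cur(); print(T)
```

```text
[[-3.46452991e-04  9.99999627e-01 -7.91814473e-04  6.20600836e-01]
 [ 9.41217117e-01  5.86108267e-05 -3.37802212e-01  2.48690370e-01]
 [-3.37802040e-01 -8.62301923e-04 -9.41216786e-01  2.51471347e-01]
 [ 0.00000000e+00  0.00000000e+00  0.00000000e+00  1.00000000e+00]]
```

View pics/w1.png

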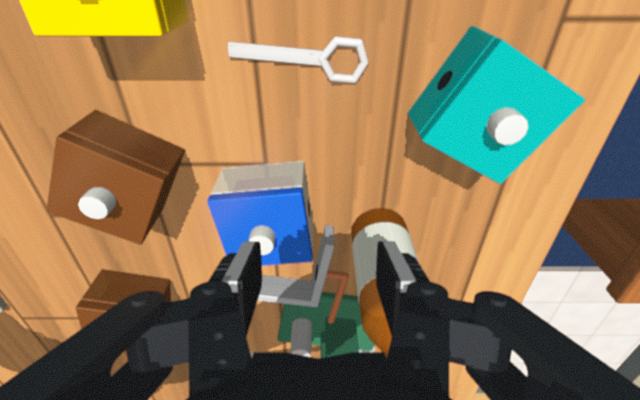

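The keeper's lid is at about (262,228) and its +y face (215–300, 165–195) has no port. The side view shows none on the -x or -y faces, so the port is on +x. The fences meet at about (317,300).

Run:
```python
from h import *
z=np.load('pics/w1.npz'); p,d=z['p'].astype(int),z['d']; P=cloud(z,d)
m=(p[...,2]>120)&(p[...,0]<90)&(p[...,1]<130)&(P[...,1]>.04)&(abs(P[...,2]-.07)<.006)&(d>0)
Q=P[m]; print(len(Q),Q.mean(0),cv2.minAreaRect((Q[:,:2]*1000).astype(np.float32)))
m=(abs(P[...,2]-.0895)<.004)&(d>0)&(abs(P[...,0]-.556)<.03)&(abs(P[...,1]-.1)<.03); Q=P[m]; print('knob',len(Q),Q.mean(0))
m=(abs(P[...,2]-.04)<.0025)&(d>0)&(P[...,0]<.65)&(P[...,0]>.48)&(P[...,1]<.08)&(P[...,1]>-.1)
grey=(abs(p[...,0]-p[...,2])<25)&(p.sum(-1)>250)
Q=P[m&grey]; print('fence',len(Q)); 
# rotate to dock guess, histogram
a=np.radians(-10);O=np.array([.607,-.051]);D=(Q[:,:2]-O)@np.array([[np.cos(a),-np.sin(a)],[np.sin(a),np.cos(a)]])*1000
b=D[D[:,1]>15]; b=b[abs(b[:,0])<30]; s=D[(D[:,0]<-10)&(abs(D[:,1])<30)]
for n,A in(('back',b[:,::-1]),('side',s)):
    f=np.polyfit(A[:,0],A[:,1],1) if len(A)>5 else None; print(n,len(A),f,np.percentile(A[:,1]-np.polyval([f[0],0],A[:,0]),[2,50,98]),A[:,0].min(),A[:,0].max())
```

```text
4972 [0.56786983 0.12124547 0.06809292] ((653.5906982421875, 163.68914794921875), (330.9194030761719, 128.06861877441406), 30.97319793701172)
knob 260 [0.56223606 0.10911483 0.08770535]
fence 612
back 343 [-0.01448562  8.15748423] [ 2.78100397  8.31555818 13.60355336] 15.156234049527644 129.38503812155193
side 172 [-0.0096834  -2.17123982] [-7.730174   -1.98184739  3.27832781] -72.90603085454846 -10.520616677473953
```

```bash
cat >> h.py <<'E'
def P2(x,y,z,yaw,lean=15):
    a,l=np.radians([yaw,lean]); return pose([x,y,z],[np.sin(a)*np.sin(l),-np.cos(a)*np.sin(l),-np.cos(l)],[np.cos(a),np.sin(a),0])
E
python3 - <<'E'
from h import *
z=np.load('pics/w1.npz'); p,d=z['p'].astype(int),z['d']; P=cloud(z,d)
for n in('w1','top1'):
    z=np.load(f'pics/{n}.npz'); p,d=z['p'].astype(int),z['d']; P=cloud(z,d)
    m=(p[...,2]>120)&(p[...,0]<90)&(p[...,1]<130)&(abs(P[...,1]-.105)<.08)&(abs(P[...,0]-.556)<.075)&(abs(P[...,2]-.07)<.006)&(d>0)
    Q=P[m]; print(n,len(Q),Q[:,2].mean(),cv2.minAreaRect((Q[:,:2]*1000).astype(np.float32)))
    m=(abs(P[...,2]-.089)<.004)&(p.min(-1)>150)&(abs(P[...,0]-.556)<.03)&(abs(P[...,1]-.1)<.03); Q=P[m]; print('knob',len(Q),Q.mean(0),Q.min(0),Q.max(0))
A=P2(.558,.104,.13,6); B=P2(.558,.104,.077,6)
step(A); step(B,3,A)
E
```

```text
w1 4850 0.06810740211379847 ((559.512451171875, 107.51919555664062), (98.00312042236328, 99.00035858154297), 5.705878734588623)
knob 267 [0.56216909 0.10936068 0.08763357] [0.54735871 0.0934413  0.08506138] [0.57220371 0.11946649 0.08960735]
top1 1153 0.06888456550493496 ((556.683837890625, 102.07561492919922), (99.05789184570312, 99.27925872802734), 5.6941728591918945)
knob 67 [0.5565624  0.10151858 0.08855287] [0.54533822 0.08892573 0.0850517 ] [0.5673029  0.11317244 0.09282818]
6 rows of [-0.0163, -0.0114, 0.0265] [-0.31, 0.79, -0.95]
3 rows of [0.0046, 0.0, 0.0171] [0.0, 0.0, 0.0]
```

Emit:
play_rows(
  series=[
    [[-0.0163,-0.0114,0.0265],[-0.31,0.79,-0.95],0.055],
    [[-0.0163,-0.0114,0.0265],[-0.31,0.79,-0.95],0.055],
    [[-0.0163,-0.0114,0.0265],[-0.31,0.79,-0.95],0.055],
    [[-0.0163,-0.0114,0.0265],[-0.31,0.79,-0.95],0.055],
    [[-0.0163,-0.0114,0.0265],[-0.31,0.79,-0.95],0.055],
    [[-0.0163,-0.0114,0.0265],[-0.31,0.79,-0.95],0.055],
    [[0,0,0],[0,0,0],0.055],
    [[0.0046,0,0.0171],[0,0,0],0.055],
    [[0.0046,0,0.0171],[0,0,0],0.055],
    [[0.0046,0,0.0171],[0,0,0],0.055],
    [[0,0,0],[0,0,0],0.055],
    [[0,0,0],[0,0,0],0.055],
  ],
)

```text
time_s: 3.35
ee_pos: [0.5586, 0.1054, 0.0773]
eef_rot: [0.097, 0.663, 0.737, -0.087]
wrist_force: [0.2, -0.0, 1.1]
finger_gap: 0.0549
gripper_force: 0.0
```

Run:
```python
from h import *
snap('wrist','w2'); T=cur(); print(T[:3,3],robot.sense()['wrist_force'])
```

```text
[0.55897765 0.10525431 0.07775251] [ 1.25465419  0.94621699 -0.21477018]
```

View pics/w2.png

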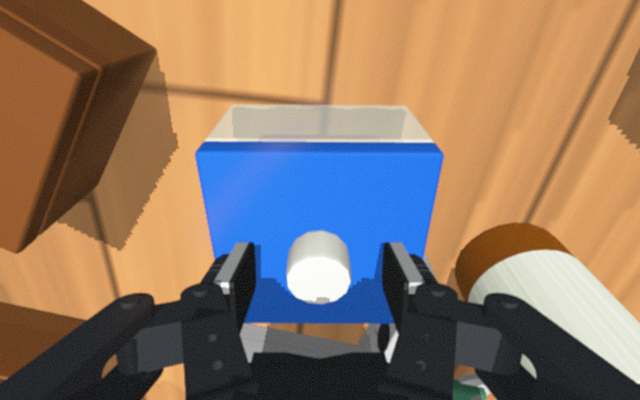

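Emit:
play_rows(
  series=[
    [[0,0,0],[0,0,0],0.02],
    [[0,0,0],[0,0,0],0.02],
    [[0,0,0],[0,0,0],0.02],
    [[0,0,0],[0,0,0],0.02],
    [[0,0,0],[0,0,0],0.02],
  ],
  newtons=50,
)

```text
time_s: 3.9
ee_pos: [0.5587, 0.1048, 0.0779]
eef_rot: [0.097, 0.663, 0.737, -0.087]
wrist_force: [-3.2, 0.4, 7.8]
finger_gap: 0.0257
gripper_force: 48.7
```

Run:
```python
from h import *
T=cur(); print(T[:3,3],robot.sense()['wrist_force'],robot.sense()['finger_gap']); step(P2(.558,.021,T[2,3],-10),12)
```

```text
[0.55867953 0.10479309 0.0778569 ] [-3.18537204  0.39472698  7.77333115] 0.02574063393607104
12 rows of [-0.0068, 0.0001, 0.0018] [0.35, -0.0, 1.29]
```

Emit:
play_rows(
  series=[
    [[-0.0068,0,0.001],[0.35,0,1.29],0.02],
    [[-0.0068,0,0.0015],[0.35,0,1.29],0.02],
    [[-0.0068,0,0.0018],[0.35,0,1.29],0.02],
    [[-0.0068,0,0.0018],[0.35,0,1.29],0.02],
    [[-0.0068,0,0.0018],[0.35,0,1.29],0.02],
    [[-0.0068,0,0.0018],[0.35,0,1.29],0.02],
    [[0,0,0],[0,0,0],0.02],
  ],
)

```text
time_s: 4.6
ee_pos: [0.5645, 0.0686, 0.0845]
eef_rot: [0.091, 0.713, 0.69, -0.087]
wrist_force: [-11.4, 18.4, 50.4]
finger_gap: 0.026
gripper_force: 65.2
```

Run:
```python
from h import *
p,d,c=snap('wrist','w3'); T=cur(); print(T[:3,3],robot.sense()['wrist_force'],robot.sense()['finger_gap']); step(P2(.558,.021,T[2,3],-10),7)
for n in('w3','t3'):
    if n=='t3': p,d,c=snap('top','t3')
    P=cloud(c,d);p=p.astype(int);m=(p[...,2]>120)&(p[...,0]<90)&(p[...,1]<130)&(abs(P[...,1]-.06)<.08)&(abs(P[...,0]-.556)<.075)&(abs(P[...,2]-.07)<.006)&(d>0)
    Q=P[m]; print(n,len(Q),Q[:,2].mean(),cv2.minAreaRect((Q[:,:2]*1000).astype(np.float32)))
```

```text
[0.56450689 0.06889692 0.08440236] [-11.49419119  18.3939636   50.1963048 ] 0.025464213085836785
7 rows of [-0.0067, -0.0003, 0.0017] [0.37, -0.08, 1.12]
w3 2131 0.07229453858757967 ((564.7151489257812, 52.324989318847656), (98.00222778320312, 39.022377014160156), 0.4239407479763031)
t3 443 0.07088064827924762 ((562.2103271484375, 53.034523010253906), (97.006591796875, 43.04155349731445), 0.25447675585746765)
```

View pics/w3.png

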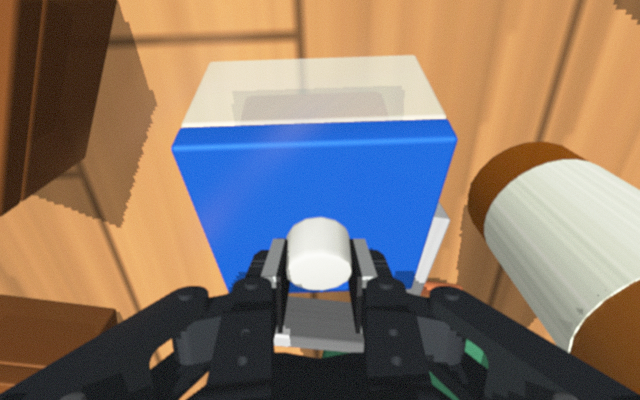

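Run:
```python
from h import *
z=np.load('pics/w3.npz'); d=z['d']; T=cur(); print(T.round(4)[:3])
for u,v in [(190,160),(440,160),(318,160),(318,200),(220,270),(318,228),(318,250),(318,270),(318,285),(275,260),(365,260),(318,310)]: print(u,v,world(z,d,u,v).round(4))
```

```text
[[ 0.0318  0.9995  0.0014  0.5645]
 [ 0.9678 -0.0304 -0.25    0.0691]
 [-0.2498  0.0093 -0.9683  0.0844]]
190 160 [0.5211 0.1226 0.0911]
440 160 [0.6098 0.1188 0.0894]
318 160 [0.566  0.1205 0.0899]
318 200 [0.5655 0.101  0.0847]
220 270 [0.516  0.0561 0.0728]
318 228 [0.5651 0.0911 0.0898]
318 250 [0.5649 0.0874 0.0991]
318 270 [0.5646 0.0781 0.0998]
318 285 [0.5643 0.0666 0.0961]
275 260 [0.5491 0.088  0.1049]
365 260 [0.5821 0.0865 0.1047]
318 310 [ 0.5616 -0.041   0.0115]
```

The keeper is tilted about 15°: the lid's +y edge is at z 0.090 and the force is 50 N. Dragging by the knob tips it. I'll unload, let go and push it low down instead.

Emit:
play_rows(
  series=[
    [[0.004,0,-0.002],[0,0,0],0.02],
    [[0.004,0,-0.001],[0,0,0],0.024],
    [[0,0,0],[0,0,0],0.04],
    [[0,0,-0.01],[0,0,0],0.05],
    [[0,0,-0.02],[0,0,0],0.05],
    [[0,0,-0.03],[0,0,0],0.05],
    [[0,0,-0.03],[0,0,0],0.05],
    [[0,0,-0.04],[0,0,0],0.05],
    [[0,0,-0.04],[0,0,0],0.05],
    [[0,0,0],[0,0,0],0.05],
    [[0,0,0],[0,0,0],0.05],
  ],
)

```text
time_s: 5.8
ee_pos: [0.5624, 0.115, 0.2438]
eef_rot: [0.091, 0.713, 0.689, -0.093]
wrist_force: [-2.1, -0.8, -0.7]
finger_gap: 0.0501
gripper_force: 0.0
```

```bash
cat >> h.py <<'E'
def keeper(n,f):
    p,d,c=snap(n,f);P=cloud(c,d);p=p.astype(int);m=(p[...,2]>120)&(p[...,0]<90)&(p[...,1]<130)&(P[...,1]>-.06)&(P[...,1]<.2)&(P[...,0]>.45)&(P[...,0]<.66)&(abs(P[...,2]-.07)<.01)&(d>0)
    Q=P[m]; print(n,len(Q),Q[:,2].mean(),cv2.minAreaRect((Q[:,:2]*1000).astype(np.float32)))
E
python3 - <<'E'
from h import *
keeper('wrist','w4');keeper('top','t4')
print(cur().round(4),robot.sense()['wrist_force'])
E
```

```text
wrist 1159 0.06679807700940082 ((563.99462890625, 100.664306640625), (97.8719482421875, 100.48709106445312), 0.5513381958007812)
top 1133 0.06875504395780145 ((562.7330322265625, 99.2036361694336), (98.23956298828125, 97.18494415283203), 89.83692169189453)
[[ 0.0337  0.9994 -0.0107  0.5616]
 [ 0.965  -0.0353 -0.26    0.1143]
 [-0.2602 -0.0016 -0.9655  0.2421]
 [ 0.      0.      0.      1.    ]] [-1.05925412 -0.58836021 -0.15025146]
```

View pics/w4.png

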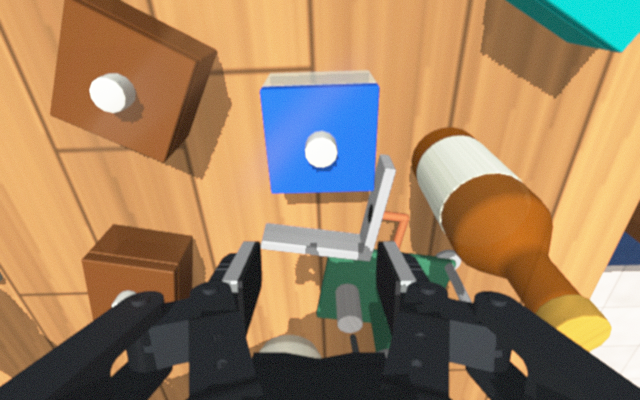

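Keeper is flat again at about (0.563, 0.100), yaw about 0. In w4 the fences meet at (365,250) and the gasket faces the keeper's port side. I'll push with both open fingertips low on the +y face.

```bash
cat >> h.py <<'E'
O=np.array([.6095,-.049]); PS=-10.
def dk(x,y):
    a=np.radians(PS); return O+np.array([[np.cos(a),-np.sin(a)],[np.sin(a),np.cos(a)]])@np.array([x,y])
E
python3 - <<'E'
from h import *
for n in('w4','t4'):
    z=np.load(f'pics/{n}.npz'); p,d=z['p'].astype(int),z['d']; P=cloud(z,d)
    grey=(abs(p[...,0]-p[...,2])<25)&(p.sum(-1)>330)
    Q=P[grey&(abs(P[...,2]-.0395)<.003)&(d>0)]
    a=np.radians(-10);O=np.array([.607,-.051]);D=(Q[:,:2]-O)@np.array([[np.cos(a),-np.sin(a)],[np.sin(a),np.cos(a)]])*1000
    b=D[(D[:,1]>10)&(D[:,1]<110)&(abs(D[:,0]-4)<18)]; s=D[(D[:,0]<-15)&(D[:,0]>-118)&(abs(D[:,1]+4)<18)]
    for m,A in(('back',b[:,::-1]),('side',s)):
        f=np.polyfit(A[:,0],A[:,1],1); r=A[:,1]-f[0]*A[:,0]; print(n,m,len(A),f,np.percentile(r,[3,97]).round(1))
print(robot.sense()['joint_positions'].round(2))
from h import O
x,y=dk(-62,168+6); A=P2(x,y,.20,-10,20);B=P2(x,y,.028,-10,20); print(x,y)
step(A); step(B,None,A)
E
```

```text
w4 back 726 [0.00761846 6.24814725] [ 1.1 11.4]
w4 side 614 [-0.01416275 -4.6961851 ] [-10.    0.1]
t4 back 111 [1.80360719e-03 5.41930912e+00] [-0.1 10.7]
t4 side 100 [ 3.5689630e-03 -5.7600972e+00] [-10.3  -1.4]
[-0.79  0.29  0.45  1.55  0.12  1.43 -0.4 ]
-30.23379777271102 182.07373603947389
5279 rows of [0.0321, -0.0094, -0.0101] [0.0, -0.0, 0.0]
5 rows of [0.0118, 0.0, 0.0323] [0.0, 0.0, 0.0]
```

```bash
sed -i 's/^O=.*/O=np.array([.607,-.0505]); PS=-10./' h.py
python3 - <<'E'
from h import *
x,y=dk(-.066,.224); A=P2(x,y,.12,-10,20);B=P2(x,y,.014,-10,20); x2,y2=dk(-.066,.224-.09); C=P2(x2,y2,.014,-10,20); print(x,y)
step(A); step(B,None,A);step(C,9,B)
z=np.load('pics/t4.npz'); P=cloud(z,z['d']); print(P[172,205],P[210,202])
E
```

```text
0.5808998800985866 0.18155771640075197
5 rows of [0.0203, 0.0027, 0.0193] [0.46, -0.98, 1.53]
4 rows of [0.0091, -0.0, 0.0249] [0.0, 0.0, 0.0]
9 rows of [-0.0094, 0.0, 0.0034] [0.0, 0.0, 0.0]
[0.57584956 0.13113499 0.45537105] [0.54242507 0.27655168 0.0053604 ]
```

Emit:
play_rows(
  series=[
    [[0.0203,0.0027,0.0193],[0.46,-0.98,1.53],0.08],
    [[0.0203,0.0027,0.0193],[0.46,-0.98,1.53],0.08],
    [[0.0203,0.0027,0.0193],[0.46,-0.98,1.53],0.08],
    [[0.0203,0.0027,0.0193],[0.46,-0.98,1.53],0.08],
    [[0.0203,0.0027,0.0193],[0.46,-0.98,1.53],0.08],
    [[0,0,0],[0,0,0],0.08],
    [[0.0091,0,0.0249],[0,0,0],0.08],
    [[0.0091,0,0.0249],[0,0,0],0.08],
    [[0.0091,0,0.0249],[0,0,0],0.08],
    [[0.0091,0,0.0249],[0,0,0],0.08],
    [[0,0,0],[0,0,0],0.08],
    [[-0.0094,0,0.0034],[0,0,0],0.08],
    [[-0.0094,0,0.0034],[0,0,0],0.08],
    [[-0.0094,0,0.0034],[0,0,0],0.08],
    [[-0.0094,0,0.0034],[0,0,0],0.08],
    [[-0.0094,0,0.0034],[0,0,0],0.08],
    [[0,0,0],[0,0,0],0.08],
  ],
)

```text
time_s: 7.6
ee_pos: [0.5736, 0.1325, 0.0161]
eef_rot: [0.112, 0.755, 0.633, -0.131]
wrist_force: [0.2, 0.8, 0.8]
finger_gap: 0.0798
gripper_force: 0.9
```

Run:
```python
from h import *
s=robot.sense();print(s['ee_pos'],s['wrist_force'])
keeper('wrist','w5');keeper('top','t5')
```

```text
[0.573553   0.13247486 0.01606553] [0.15736176 0.75403003 0.80168579]
wrist 237 0.06823980110248833 ((558.4873046875, 138.13885498046875), (93.69844055175781, 6.809004783630371), 2.252307176589966)
top 992 0.06870012585700512 ((562.7572021484375, 86.52870178222656), (99.03105926513672, 99.40079498291016), 5.070284843444824)
```

```bash
python3 -c "
import cv2;a=cv2.imread('pics/t5.png')[150:250,220:350];b=cv2.imread('pics/w5.png');a=cv2.resize(a,None,fx=4,fy=4,interpolation=2);b=cv2.resize(b,(280,175));c=cv2.copyMakeBorder(b,0,225,0,0,0);cv2.imwrite('pics/c5.png',cv2.hconcat([a,c]))"
```

```text
(no output)
```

View pics/c5.png

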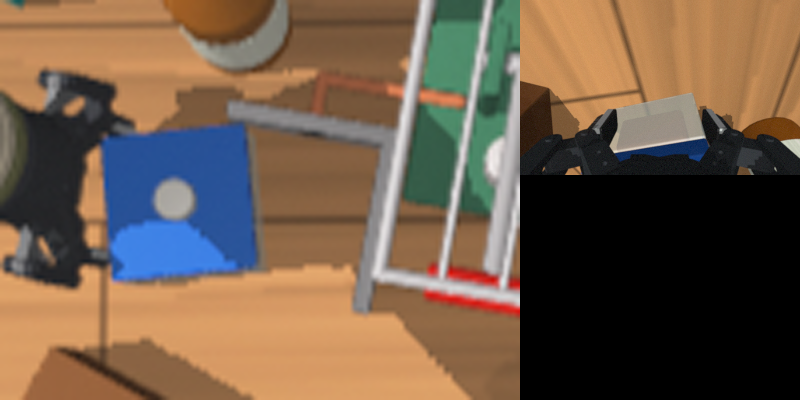

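The top crop shows the near fingertip (100,257) pushing, but the far one (125,125) missing past the corner, so the keeper turned the wrong way to about +5°. I'll back off, shift toward the robot, narrow the fork and push again.

Emit:
play_rows(
  series=[
    [[0.0094,0,-0.0034],[0,0,0],0.08],
    [[0.0094,0,-0.0034],[0,0,0],0.06],
    [[0.0094,0,-0.0034],[0,0,0],0.06],
    [[0,-0.01,0],[0,0,0],0.06],
    [[0,-0.01,0],[0,0,0],0.06],
    [[0,0,0],[0,0,0],0.06],
    [[-0.0094,0,0.0034],[0,0,0],0.06],
    [[-0.0094,0,0.0034],[0,0,0],0.06],
    [[-0.0094,0,0.0034],[0,0,0],0.06],
    [[-0.0094,0,0.0034],[0,0,0],0.06],
    [[-0.0094,0,0.0034],[0,0,0],0.06],
    [[-0.0094,0,0.0034],[0,0,0],0.06],
    [[0,0,0],[0,0,0],0.06],
  ],
)

```text
time_s: 9.0
ee_pos: [0.5481, 0.1049, 0.0153]
eef_rot: [0.112, 0.755, 0.632, -0.133]
wrist_force: [0.5, -0.4, 0.3]
finger_gap: 0.0597
gripper_force: 0.0
```

```bash
cat >> h.py <<'E'
def kd(f):
    p,d,c=snap('top',f);P=cloud(c,d);p=p.astype(int);m=(p[...,2]>90)&(p[...,2]>p[...,0]*2.2)&(p[...,1]<130)&(P[...,1]>-.06)&(P[...,1]<.2)&(P[...,0]>.45)&(P[...,0]<.66)&(abs(P[...,2]-.07)<.01)&(d>0)
    r=cv2.minAreaRect((P[m][:,:2]*1000).astype(np.float32)); a=np.radians(PS); M=np.array([[np.cos(a),np.sin(a)],[-np.sin(a),np.cos(a)]])
    yaw=(r[2]+45)%90-45; print('keeper dock',M@(np.array(r[0])-O*1000),'yaw rel',yaw-PS,r[1],m.sum())
    s=robot.sense(); print('tcp dock',M@(s['ee_pos'][:2]-O)*1000,s['ee_pos'][2],'F dock',M@s['wrist_force'][:2],s['wrist_force'][2],s['time_s'])
E
python3 - <<'E'
from h import *
kd('t6')
E
```

```text
keeper dock [-76.71395305  80.58361487] yaw rel 6.7770843505859375 (99.85195922851562, 98.09329986572266) 1058
tcp dock [-85.16324876 143.67239366] 0.015210749377536942 F dock [-0.83212957  0.95773651] -0.6929838121767944 9.05
```

Emit:
play_rows(
  series=[
    [[-0.0094,0,0.0034],[0,0,0],0.06],
    [[-0.0075,0,0.0027],[0,0,0],0.06],
    [[-0.002,0,0.0007],[0,0,0],0.06],
    [[0,0,0],[0,0,0],0.06],
  ],
)

```text
time_s: 9.45
ee_pos: [0.5447, 0.0867, 0.0152]
eef_rot: [0.112, 0.755, 0.633, -0.132]
wrist_force: [0.7, 0.2, 0.2]
finger_gap: 0.0601
gripper_force: 0.0
```

Run:
```python
from h import *
kd('t7')
```

```text
keeper dock [-80.58903213  64.7954137 ] yaw rel 2.1774444580078125 (99.45833587646484, 98.08244323730469) 1111
tcp dock [-85.31007015 124.52221301] 0.015101158507297117 F dock [-0.47408107 -0.05267494] 0.10298151127163749 9.5
```

```bash
cat >> h.py <<'E'
def PL(x,y,z,lean):
    a,l=np.radians([PS,lean]); ex=np.array([np.cos(a),np.sin(a),0]); k=np.array([0,0,1.])
    return pose([*dk(x,y),z],np.sin(l)*ex-np.cos(l)*k,np.cos(l)*ex+np.sin(l)*k)
E
python3 - <<'E'
from h import *
z=np.load('pics/t7.npz'); P=cloud(z,z['d'])
for u,v in[(238,262),(328,285)]: print(P[v,u])
T=cur(); A=T.copy(); A[:2,3]=dk(-.1,.15); A[2,3]=.13
B=PL(-.172,.064,.13,20); C=PL(-.172,.064,.024,20); D=PL(-.140,.064,.024,20)
step(A,3); step(B,None,A); step(C,4,B); step(D,4,C); print(dk(-.172,.064))
E
```

```text
[0.39685778 0.15168291 0.08735723]
[ 0.33567072 -0.08680881  0.08950095]
3 rows of [-0.0051, -0.0049, -0.0389] [0.0, -0.0, -0.0]
5 rows of [-0.0172, -0.0147, 0.0016] [-3.95, 3.95, 0.69]
4 rows of [0.0, -0.0091, 0.0249] [0.0, 0.0, -0.0]
4 rows of [-0.0, 0.0075, 0.0027] [0.0, 0.0, -0.0]
[0.44872655 0.04239518]
```

Emit:
play_rows(
  series=[
    [[0.006,0,-0.002],[0,0,0],0.06],
    [[-0.0071,-0.0049,-0.0389],[0,0,0],0.03],
    [[-0.0071,-0.0049,-0.0389],[0,0,0],0],
    [[-0.0071,-0.0049,-0.0389],[0,0,0],0],
    [[-0.0172,-0.0147,0.0016],[-3.95,3.95,0.69],0],
    [[-0.0172,-0.0147,0.0016],[-3.95,3.95,0.69],0],
    [[-0.0172,-0.0147,0.0016],[-3.95,3.95,0.69],0],
    [[-0.0172,-0.0147,0.0016],[-3.95,3.95,0.69],0],
    [[-0.0172,-0.0147,0.0016],[-3.95,3.95,0.69],0],
    [[0,0,0],[0,0,0],0],
  ],
)

```text
time_s: 10.5
ee_pos: [0.4436, 0.041, 0.1291]
eef_rot: [0.131, 0.755, 0.633, 0.112]
wrist_force: [0.8, -0.6, 0.3]
finger_gap: 0.0001
gripper_force: 0.0
```

Run:
```python
from h import *
kd('t8'); C=PL(-.172,.064,.024,20); D=PL(-.140,.064,.024,20)
step(C); step(D,4,C); print(robot.sense()['finger_gap'])
```

```text
keeper dock [-80.33369811  65.00776925] yaw rel 1.3048553466796875 (98.75007629394531, 97.62896728515625) 1165
tcp dock [-174.34784161   63.76230621] 0.13096840723704983 F dock [-0.09502888  0.60578111] 1.0282804038459081 10.55
4 rows of [0.0, -0.0086, 0.0253] [-0.01, -0.04, -0.02]
4 rows of [-0.0, 0.0075, 0.0027] [0.0, 0.0, -0.0]
7.371239355294317e-05
```

Emit:
play_rows(
  series=[
    [[0,-0.0086,0.0253],[0,0,0],0],
    [[0,-0.0086,0.0253],[0,0,0],0],
    [[0,-0.0086,0.0253],[0,0,0],0],
    [[0,-0.0086,0.0253],[0,0,0],0],
    [[0,0,0],[0,0,0],0],
    [[0,0.0075,0.0027],[0,0,0],0],
    [[0,0.0075,0.0027],[0,0,0],0],
    [[0,0.0075,0.0027],[0,0,0],0],
    [[0,0.0075,0.0027],[0,0,0],0],
    [[0,0.0075,0.0027],[0,0,0],0],
    [[0,0,0],[0,0,0],0],
  ],
)

```text
time_s: 11.65
ee_pos: [0.492, 0.0368, 0.0263]
eef_rot: [0.134, 0.754, 0.633, 0.112]
wrist_force: [-0.1, 0.3, -0.3]
finger_gap: 0.0001
gripper_force: 0.0
```

Run:
```python
from h import *
kd('t9')
```

```text
keeper dock [-70.86779074  64.90011933] yaw rel 0.5354766845703125 (99.09563446044922, 98.38147735595703) 1087
tcp dock [-128.74665406   65.87956519] 0.026151105432190125 F dock [0.01407107 0.04174748] -0.359668920915069 11.7
```

Emit:
play_rows(
  series=[
    [[0,0.0075,0.0027],[0,0,0],0],
    [[0,0.0075,0.0027],[0,0,0],0],
    [[0,0.0028,0.001],[0,0,0],0],
    [[0,0.0019,0.0007],[0,0,0],0],
    [[0,0,0],[0,0,0],0],
  ],
)

```text
time_s: 12.2
ee_pos: [0.5107, 0.033, 0.0253]
eef_rot: [0.133, 0.754, 0.634, 0.112]
wrist_force: [-5.1, 1.1, 2.8]
finger_gap: -0.0001
gripper_force: 2.4
```

Emit:
play_rows(
  series=[
    [[0,0.0019,0.0007],[0,0,0],0],
    [[0,0.0009,0.0003],[0,0,0],0],
    [[0,0,0],[0,0,0],0],
  ],
)

```text
time_s: 12.5
ee_pos: [0.513, 0.0327, 0.0251]
eef_rot: [0.133, 0.754, 0.634, 0.111]
wrist_force: [-10.2, 2.0, 7.7]
finger_gap: -0.0002
gripper_force: 5.0
```

Run:
```python
from h import *
kd('t10')
```

```text
keeper dock [-49.94785812  64.59713703] yaw rel 0.29756927490234375 (98.91879272460938, 97.90660095214844) 1079
tcp dock [-106.99268015   65.58241508] 0.025149561325620084 F dock [-9.16134344  0.2168695 ] 6.9123006490553545 12.55
```

Run:
```python
from h import *
T=cur(); A=T.copy(); A[:2,3]=dk(-.15,.066); A[2,3]=.05;
A2=T.copy(); A2[:2,3]=dk(-.15,.066); A2[2,3]=.15
B=P2(*dk(-.056,.150),.15,-10,20); C=P2(*dk(-.056,.150),.016,-10,20)
step(A,2); step(A2,3,A); step(B,None,A2); step(C,5,B)
```

```text
2 rows of [0.0002, -0.016, -0.019] [0.0, 0.0, -0.0]
3 rows of [0.0, 0.0114, -0.0313] [0.0, 0.0, -0.0]
5 rows of [0.0171, 0.0188, 0.0016] [3.95, -3.96, -0.68]
5 rows of [0.0092, -0.0, 0.0252] [0.0, 0.0, 0.0]
```

Run:
```python
from h import *
for n in('top1','w4','side1'):
    z=np.load(f'pics/{n}.npz'); P=cloud(z,z['d']); a=np.radians(PS); M=np.array([[np.cos(a),np.sin(a)],[-np.sin(a),np.cos(a)]])
    Q=P[(z['d']>0)&(P[...,2]>.1)&(P[...,2]<.235)]; D=(Q[:,:2]-O)@M.T
    k=(D[:,0]>-.03)&(D[:,0]<.15)&(D[:,1]>.03)&(D[:,1]<.2); print(n,k.sum(),np.percentile(D[k],[2,98],axis=0).round(3).tolist())
```

```text
top1 618 [[0.036, 0.079], [0.101, 0.146]]
w4 12787 [[0.037, 0.1], [0.09, 0.154]]
side1 510 [[0.038, 0.076], [0.101, 0.123]]
```

Rum starts at dock x ≈ 36 mm, so there is clearance.

Emit:
play_rows(
  series=[
    [[0,-0.016,-0.019],[0,0,0],0],
    [[0,-0.016,-0.019],[0,0,0],0],
    [[0,0.0114,-0.0313],[0,0,0],0],
    [[0,0.0114,-0.0313],[0,0,0],0],
    [[0,0.0114,-0.0313],[0,0,0],0],
    [[0.0171,0.0188,0.0016],[3.95,-3.96,-0.68],0],
    [[0.0171,0.0188,0.0016],[3.95,-3.96,-0.68],0],
    [[0.0171,0.0188,0.0016],[3.95,-3.96,-0.68],0.05],
    [[0.0171,0.0188,0.0016],[3.95,-3.96,-0.68],0.05],
    [[0.0171,0.0188,0.0016],[3.95,-3.96,-0.68],0.05],
    [[0,0,0],[0,0,0],0.05],
    [[0.0092,0,0.0252],[0,0,0],0.05],
    [[0.0092,0,0.0252],[0,0,0],0.05],
    [[0.0092,0,0.0252],[0,0,0],0.05],
    [[0.0092,0,0.0252],[0,0,0],0.05],
    [[0.0092,0,0.0252],[0,0,0],0.05],
    [[0,0,0],[0,0,0],0.05],
  ],
)

```text
time_s: 14.25
ee_pos: [0.5769, 0.1057, 0.0137]
eef_rot: [0.112, 0.754, 0.633, -0.134]
wrist_force: [0.1, -1.4, -0.2]
finger_gap: 0.0502
gripper_force: 0.0
```

Run:
```python
from h import *
kd('t11')
```

```text
keeper dock [-50.17868045  64.55121141] yaw rel 0.3261260986328125 (98.74192810058594, 99.07390594482422) 1143
tcp dock [-55.64273363 148.97915072] 0.015685440010287106 F dock [-0.20640494  0.06762834] 0.695830370288447 14.3
```

Emit:
play_rows(
  series=[
    [[-0.0094,0,0.0034],[0,0,0],0.05],
    [[-0.0094,0,0.0034],[0,0,0],0.05],
    [[-0.0075,0,0.0027],[0,0,0],0.05],
    [[-0.0056,0,0.002],[0,0,0],0.05],
    [[-0.0028,0,0.001],[0,0,0],0.05],
    [[0,0,0],[0,0,0],0.05],
  ],
)

```text
time_s: 14.9
ee_pos: [0.5737, 0.0707, 0.0172]
eef_rot: [0.112, 0.755, 0.633, -0.13]
wrist_force: [0.2, 5.3, 4.5]
finger_gap: 0.05
gripper_force: 2.3
```

Emit:
play_rows(
  series=[
    [[-0.0019,0,0.0007],[0,0,0],0.05],
    [[-0.0019,0,0.0007],[0,0,0],0.05],
    [[0,0,0],[0,0,0],0.05],
  ],
)

```text
time_s: 15.2
ee_pos: [0.5732, 0.0675, 0.0172]
eef_rot: [0.112, 0.755, 0.633, -0.13]
wrist_force: [1.7, 6.8, 4.6]
finger_gap: 0.05
gripper_force: 3.2
```

Run:
```python
from h import *
kd('t12')
```

```text
keeper dock [-50.11300422  51.32344077] yaw rel 0.140533447265625 (98.61528778076172, 98.34501647949219) 1159
tcp dock [-53.80096444 110.26914939] 0.01719331872169105 F dock [0.05913818 7.08279422] 5.201598380142701 15.25
```

Emit:
play_rows(
  series=[
    [[-0.0019,0,0.0007],[0,0,0],0.05],
    [[-0.0009,0,0.0003],[0,0,0],0.05],
    [[0,0,0],[0,0,0],0.05],
  ],
)

```text
time_s: 15.55
ee_pos: [0.5728, 0.0653, 0.0172]
eef_rot: [0.112, 0.755, 0.634, -0.129]
wrist_force: [1.4, 9.4, 4.8]
finger_gap: 0.0502
gripper_force: 4.3
```

Emit:
play_rows(
  series=[
    [[-0.0019,0,0.0007],[0,0,0],0.05],
    [[0,0,0],[0,0,0],0.05],
  ],
)

```text
time_s: 15.75
ee_pos: [0.5729, 0.0651, 0.0172]
eef_rot: [0.112, 0.754, 0.634, -0.128]
wrist_force: [3.2, 13.7, 5.4]
finger_gap: 0.0497
gripper_force: 6.7
```

Run:
```python
from h import *
kd('t13')
```

```text
keeper dock [-50.07886416  49.24057778] yaw rel 0.5415420532226562 (98.879150390625, 98.13111877441406) 1169
tcp dock [-53.62848058 107.91199737] 0.017257529535126326 F dock [-0.6109673  13.19260099] 5.364419760834141 15.8
```

Run:
```python
from h import *
T=cur(); A=T.copy(); A[:2,3]=dk(-.056,.14)
A2=A.copy(); A2[2,3]=.15
B=PL(-.14,.05,.15,20); C=PL(-.14,.05,.025,20); D=PL(-.11,.05,.025,20)
step(A,3); step(A2,4,A); step(B,None,A2); step(C,4,B); step(D,4,C)
```

```text
3 rows of [0.0101, -0.0008, -0.0036] [0.0, -0.0, 0.0]
4 rows of [-0.0111, 0.0002, -0.0313] [0.0, -0.0, 0.0]
5 rows of [-0.018, -0.0171, 0.0013] [-3.89, 3.87, 0.7]
4 rows of [0.0, -0.0107, 0.0294] [0.0, 0.0, -0.0]
4 rows of [-0.0, 0.007, 0.0026] [0.0, 0.0, -0.0]
```

Emit:
play_rows(
  series=[
    [[0.0101,0,-0.0036],[0,0,0],0.05],
    [[0.0101,0,-0.0036],[0,0,0],0.05],
    [[0.0101,0,-0.0036],[0,0,0],0.05],
    [[-0.0111,0,-0.0313],[0,0,0],0.02],
    [[-0.0111,0,-0.0313],[0,0,0],0],
    [[-0.0111,0,-0.0313],[0,0,0],0],
    [[-0.0111,0,-0.0313],[0,0,0],0],
    [[-0.018,-0.0171,0.0013],[-3.89,3.87,0.7],0],
    [[-0.018,-0.0171,0.0013],[-3.89,3.87,0.7],0],
    [[-0.018,-0.0171,0.0013],[-3.89,3.87,0.7],0],
    [[-0.018,-0.0171,0.0013],[-3.89,3.87,0.7],0],
    [[-0.018,-0.0171,0.0013],[-3.89,3.87,0.7],0],
    [[0,0,0],[0,0,0],0],
    [[0,-0.0107,0.0294],[0,0,0],0],
    [[0,-0.0107,0.0294],[0,0,0],0],
    [[0,-0.0107,0.0294],[0,0,0],0],
    [[0,-0.0107,0.0294],[0,0,0],0],
    [[0,0,0],[0,0,0],0],
  ],
)

```text
time_s: 17.6
ee_pos: [0.4748, 0.0178, 0.0209]
eef_rot: [0.134, 0.755, 0.633, 0.103]
wrist_force: [-0.9, -0.9, 0.2]
finger_gap: -0.0002
gripper_force: 0.0
```

Emit:
play_rows(
  series=[
    [[0,0.007,0.0026],[0,0,0],0],
    [[0,0.007,0.0026],[0,0,0],0],
    [[0,0.007,0.0026],[0,0,0],0],
    [[0,0.007,0.0026],[0,0,0],0],
    [[0,0.0019,0.0007],[0,0,0],0],
    [[0,0.0019,0.0007],[0,0,0],0],
    [[0,0,0],[0,0,0],0],
  ],
)

```text
time_s: 18.3
ee_pos: [0.5098, 0.0137, 0.0242]
eef_rot: [0.133, 0.755, 0.633, 0.107]
wrist_force: [-7.0, 1.5, 4.3]
finger_gap: 0.0001
gripper_force: 3.5
```

Run:
```python
from h import *
kd('t14')
```

```text
keeper dock [-49.61459337  49.24512916] yaw rel 0.275177001953125 (99.47804260253906, 97.25506591796875) 1082
tcp dock [-106.9344375    46.41687878] 0.024221777309686658 F dock [-7.01674785  0.48358374] 3.5944654611007096 18.35
```

Run:
```python
from h import *
l=np.radians(40); t=np.array([np.sin(l),-np.cos(l)]); n=np.array([np.cos(l),np.sin(l)])
bar=lambda q:np.array([.06-.17*np.cos(.4-q),.1+.17*np.sin(.4-q)])
def at(q,s=0,back=0):
    p=bar(q)+t*(.022-back)+n*s; return PL(p[0],-.09,p[1],40)
T=cur(); A=T.copy(); A[:2,3]=dk(-.15,.05)
A2=A.copy(); A2[2,3]=.2
B=at(0,0,.1); U=at(0); D=at(.6,-.008)
print(B[:3,3],U[:3,3],D[:3,3]); step(A,2); step(A2,5,A); step(B,None,A2); step(U,None,B)
print('down'); step(D,12,U)
```

```text
[ 0.44688283 -0.11365542  0.22595258] [ 0.51018506 -0.12481731  0.14934814] [ 0.49427125 -0.12201127  0.04423094]
2 rows of [0.0017, -0.0203, -0.0073] [-0.0, 0.0, -0.0]
5 rows of [-0.0002, 0.0118, -0.0331] [-0.0, 0.0, -0.0]
5 rows of [-0.028, 0.003, -0.0042] [-4.07, 0.08, 0.01]
3 rows of [0.0, -0.0, 0.0333] [0.0, -0.0, -0.0]
down
12 rows of [-0.0, -0.0067, 0.0058] [0.0, -0.0, -0.0]
```

Emit:
play_rows(
  series=[
    [[0,0.001,0.0004],[0,0,0],0],
    [[0,-0.0203,-0.0073],[0,0,0],0],
    [[0,-0.0203,-0.0073],[0,0,0],0],
    [[0,0.0118,-0.0331],[0,0,0],0.02],
    [[0,0.0118,-0.0331],[0,0,0],0.04],
    [[0,0.0118,-0.0331],[0,0,0],0.04],
    [[0,0.0118,-0.0331],[0,0,0],0.04],
    [[0,0.0118,-0.0331],[0,0,0],0.04],
    [[-0.028,0.003,-0.0042],[-4.07,0.08,0],0.04],
    [[-0.028,0.003,-0.0042],[-4.07,0.08,0],0.04],
    [[-0.028,0.003,-0.0042],[-4.07,0.08,0],0.04],
    [[-0.028,0.003,-0.0042],[-4.07,0.08,0],0.04],
    [[-0.028,0.003,-0.0042],[-4.07,0.08,0],0.04],
    [[0,0,0],[0,0,0],0.04],
    [[0,0,0],[0,0,0],0.04],
  ],
)

```text
time_s: 19.85
ee_pos: [0.4539, -0.0704, 0.2185]
eef_rot: [0.216, 0.733, 0.616, 0.188]
wrist_force: [1.0, -0.1, 0.0]
finger_gap: 0.0401
gripper_force: 0.0
```

```bash
cat >> h.py <<'E'
_l=np.radians(40); _t=np.array([np.sin(_l),-np.cos(_l)]); _n=np.array([np.cos(_l),np.sin(_l)])
bar=lambda q:np.array([.06-.17*np.cos(.4-q),.1+.17*np.sin(.4-q)])
def at(q,s=0,back=0):
    p=bar(q)+_t*(.022-back)+_n*s; return PL(p[0],-.09,p[1],40)
def red(f):
    p,d,c=snap('wrist',f); P=cloud(c,d); p=p.astype(int); m=(p[...,0]>110)&(p[...,1]<60)&(p[...,2]<60)&(d>0)&(d<.5); Q=P[m]
    T=cur(); L=(Q-T[:3,3])@T[:3,:3]; print('red n',m.sum(),'tool frame mean',L.mean(0).round(4),L.min(0).round(3),L.max(0).round(3))
E
python3 - <<'E'
from h import *
kd('t15'); red('w15'); step(at(0))
E
```

```text
keeper dock [-49.77746051  49.3501803 ] yaw rel 0.07958221435546875 (98.82213592529297, 97.13617706298828) 1167
tcp dock [-147.18769764  -44.80988241] 0.218644610960357 F dock [0.68593027 0.29756767] 0.8525571680028149 19.9
red n 3837 tool frame mean [-0.0387  0.0134  0.0639] [-0.082  0.002  0.059] [0.171 0.155 0.268]
4 rows of [-0.0117, 0.0029, 0.0234] [-1.66, -0.2, 0.01]
```

View pics/w15.png

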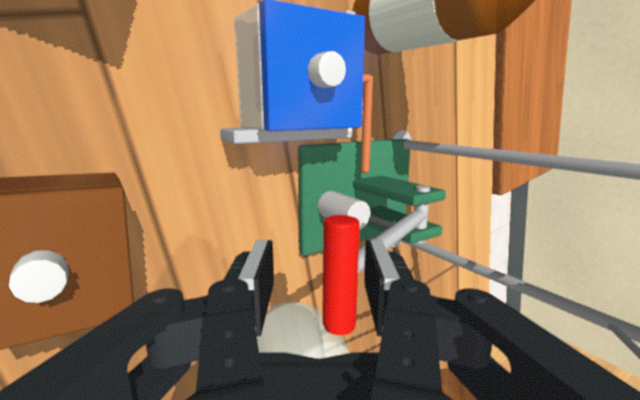

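Keeper sits flush in the corner at (315,65). The bar at (340,275) lies between the fingertips, but I'm still about 45 mm short sideways. I used slower steps from here, as those rows were speed-limited.

Run:
```python
from h import *
step(at(0,0,.09),8)
```

```text
8 rows of [-0.0058, 0.0007, 0.0005] [-0.83, -0.1, 0.01]
```

Emit:
play_rows(
  series=[
    [[-0.0058,0.0007,0.0005],[-0.83,-0.1,0],0.045],
    [[-0.0058,0.0007,0.0005],[-0.83,-0.1,0],0.045],
    [[-0.0058,0.0007,0.0005],[-0.83,-0.1,0],0.045],
    [[-0.0058,0.0007,0.0005],[-0.83,-0.1,0],0.045],
    [[-0.0058,0.0007,0.0005],[-0.83,-0.1,0],0.045],
    [[-0.0058,0.0007,0.0005],[-0.83,-0.1,0],0.045],
    [[-0.0058,0.0007,0.0005],[-0.83,-0.1,0],0.045],
    [[-0.0058,0.0007,0.0005],[-0.83,-0.1,0],0.045],
    [[0,0,0],[0,0,0],0.045],
    [[0,0,0],[0,0,0],0.045],
  ],
)

```text
time_s: 20.95
ee_pos: [0.4547, -0.1152, 0.2227]
eef_rot: [0.26, 0.72, 0.605, 0.219]
wrist_force: [-0.8, 0.0, 0.1]
finger_gap: 0.0449
gripper_force: 0.0
```

Run:
```python
from h import *
s=robot.sense();p,d,c=snap('wrist','w16'); P=cloud(c,d); p=p.astype(int); m=(p[...,0]>110)&(p[...,1]<60)&(p[...,2]<60)&(d>0)
T=cur(); L=(P[m]-T[:3,3])@T[:3,:3]; L=L[(abs(L[:,1])<.04)&(abs(L[:,0])<.06)&(L[:,2]<.15)]
print('bar',len(L),np.median(L,0),L.min(0),L.max(0)); 
U=at(0); b=np.linalg.inv(T)@np.r_[U[:3,3],1]; print('model bar in tool',b[:3]-[0,0,.022]); step(U,8); print(s['joint_positions'].round(2))
```

```text
bar 4346 [ 0.00572946 -0.0035387   0.06169422] [-0.03691659 -0.01545717  0.05806876] [0.04179161 0.00812305 0.07894224]
model bar in tool [ 0.00014016 -0.00367306  0.07033251]
8 rows of [0.0, -0.0005, 0.0115] [-0.03, -0.01, 0.01]
[ 0.12 -0.5   0.01  2.42  0.06  0.53 -0.09]
```

Emit:
play_rows(
  series=[
    [[0,-0.0005,0.0115],[0,0,0],0.045],
    [[0,-0.0005,0.0115],[0,0,0],0.045],
    [[0,-0.0005,0.0115],[0,0,0],0.045],
    [[0,-0.0005,0.0115],[0,0,0],0.045],
    [[0,-0.0005,0.0115],[0,0,0],0.045],
    [[0,-0.0005,0.0115],[0,0,0],0.045],
    [[0,-0.0005,0.0115],[0,0,0],0.045],
    [[0,-0.0005,0.0115],[0,0,0],0.045],
    [[0,0,0],[0,0,0],0.045],
  ],
)

```text
time_s: 21.9
ee_pos: [0.5095, -0.1251, 0.148]
eef_rot: [0.26, 0.72, 0.605, 0.218]
wrist_force: [-0.3, -0.1, -0.5]
finger_gap: 0.0452
gripper_force: 0.0
```

```bash
cat >> h.py <<'E'
def st():
    s=robot.sense(); a=np.radians(PS); M=np.array([[np.cos(a),np.sin(a)],[-np.sin(a),np.cos(a)]]); T=cur(); U=at(0); D=at(.6)
    f=lambda X:((np.linalg.inv(X)@T)[:3,3]*1000).round(1)
    print('rel up',f(U),'rel down',f(D),'F',(M@s['wrist_force'][:2]).round(1),s['wrist_force'][2].round(1),'t',s['time_s'],'j',s['joint_positions'].round(3),'q',s['eef_rot'].round(3))
E
python3 - <<'E'
from h import *
st(); red('w17'); step(at(.6,-.012),12)
E
```

```text
rel up [-0.4 -1.3  0.6] rel down [ -0.4  70.6 -69.5] F [-0.3 -0.2] -0.5 t 21.9 j [ 2.400e-01 -2.090e-01 -9.300e-02  2.401e+00  1.000e-03  2.570e-01
 -3.100e-02] q [0.26  0.72  0.605 0.218]
red n 10752 tool frame mean [ 0.0128  0.0012 -0.0302] [-0.028 -0.01  -0.075] [0.042 0.039 0.208]
12 rows of [0.0001, -0.0069, 0.0059] [-0.03, -0.0, 0.01]
```

Emit:
play_rows(
  series=[
    [[0,-0.0069,0.0059],[0,0,0],0.045],
    [[0,-0.0069,0.0059],[0,0,0],0.045],
    [[0,-0.0069,0.0059],[0,0,0],0.045],
    [[0,-0.0069,0.0059],[0,0,0],0.045],
    [[0,-0.0069,0.0059],[0,0,0],0.045],
    [[0,-0.0069,0.0059],[0,0,0],0.045],
    [[0,0,0],[0,0,0],0.045],
  ],
)

```text
time_s: 22.65
ee_pos: [0.5024, -0.1261, 0.1123]
eef_rot: [0.262, 0.72, 0.605, 0.218]
wrist_force: [2.1, 3.1, 4.6]
finger_gap: 0.0451
gripper_force: 2.3
```

Run:
```python
from h import *
st()
```

```text
rel up [ -2.6 -29.5  23.6] rel down [ -2.6  42.4 -46.6] F [1.5 3.4] 4.6 t 22.65 j [ 1.049 -0.159 -0.842  2.416 -0.71   0.174  0.657] q [0.262 0.72  0.605 0.218]
```

```bash
cat >> h.py <<'E'
def at(q,s=0,back=0,lean=40):
    l=np.radians(lean); t=np.array([np.sin(l),-np.cos(l)]); n=np.array([np.cos(l),np.sin(l)])
    p=bar(q)+t*(.022-back)+n*s; return PL(p[0],-.09,p[1],lean)
E
python3 - <<'E'
from h import *
U=at(0,0,0,36); step(U,8)
qs=[0,.15,.3,.45,.6]
for a,b in zip(qs[:-1],qs[1:]):
    step(at(b,0,0,36-8*b/.6),4,at(a,0,0,36-8*a/.6))
E
```

```text
8 rows of [0.0003, 0.0034, -0.0031] [0.47, 0.02, 0.01]
4 rows of [-0.0, -0.0053, 0.0038] [0.5, 0.0, 0.0]
4 rows of [-0.0, -0.0046, 0.0046] [0.5, -0.0, -0.0]
4 rows of [-0.0, -0.0036, 0.0054] [0.5, -0.0, -0.0]
4 rows of [0.0, -0.0026, 0.0059] [0.5, 0.0, -0.0]
```

Emit:
play_rows(
  series=[
    [[0.0003,0.0034,-0.0031],[0.47,0,0],0.045],
    [[0.0003,0.0034,-0.0031],[0.47,0,0],0.045],
    [[0.0003,0.0034,-0.0031],[0.47,0,0],0.045],
    [[0.0003,0.0034,-0.0031],[0.47,0,0],0.045],
    [[0.0003,0.0034,-0.0031],[0.47,0,0],0.045],
    [[0.0003,0.0034,-0.0031],[0.47,0,0],0.045],
    [[0.0003,0.0034,-0.0031],[0.47,0,0],0.045],
    [[0.0003,0.0034,-0.0031],[0.47,0,0],0.045],
    [[0,0,0],[0,0,0],0.045],
    [[0,0,0],[0,0,0],0.045],
  ],
)

```text
time_s: 23.65
ee_pos: [0.5082, -0.1231, 0.1475]
eef_rot: [0.236, 0.728, 0.613, 0.198]
wrist_force: [-0.8, -0.2, -0.0]
finger_gap: 0.045
gripper_force: 0.0
```

Run:
```python
from h import *
st(); step(at(0,0,0,35))
```

```text
rel up [ 1.3 -2.9  0. ] rel down [  1.3  69.1 -70.1] F [-0.8 -0.3] -0.0 t 23.65 j [ 1.178 -0.235 -0.931  2.316 -0.567  0.384  0.493] q [0.236 0.728 0.613 0.198]
1 rows of [-0.0013, 0.0009, -0.0002] [0.88, -0.03, 0.16]
```

Emit:
play_rows(
  series=[
    [[0,0.0008,0],[0,0,0],0.01],
    [[0,0,0],[0,0,0],0.01],
    [[0,0,0],[0,0,0],0.01],
    [[0,0,0],[0,0,0],0.01],
  ],
  newtons=45,
)

```text
time_s: 24.05
ee_pos: [0.5089, -0.1233, 0.1482]
eef_rot: [0.236, 0.728, 0.613, 0.198]
wrist_force: [-11.4, 3.3, 10.4]
finger_gap: 0.0283
gripper_force: 39.9
```

Emit:
play_rows(
  series=[
    [[0,-0.0053,0.0038],[0.5,0,0],0.01],
    [[0,-0.0053,0.0038],[0.5,0,0],0.01],
    [[0,-0.0053,0.0038],[0.5,0,0],0.01],
    [[0,-0.0053,0.0038],[0.5,0,0],0.01],
    [[0,-0.0046,0.0046],[0.5,0,0],0.01],
    [[0,-0.0046,0.0046],[0.5,0,0],0.01],
    [[0,-0.0046,0.0046],[0.5,0,0],0.01],
    [[0,-0.0046,0.0046],[0.5,0,0],0.01],
  ],
)

```text
time_s: 24.85
ee_pos: [0.4965, -0.1215, 0.0995]
eef_rot: [0.213, 0.735, 0.619, 0.176]
wrist_force: [-68.3, 19.6, 69.4]
finger_gap: 0.0284
gripper_force: 247.9
```

Run:
```python
from h import *
st(); print((np.linalg.inv(at(.3,0,0,32))@cur())[:3,3],robot.sense()['finger_gap']); step(at(.6,0,0,28),8)
```

```text
rel up [  0.9 -42.8  29.1] rel down [  0.9  29.1 -41. ] F [-70.6   7.4] 69.4 t 24.85 j [ 1.324 -0.123 -1.111  2.331 -0.367  0.322  0.33 ] q [0.213 0.735 0.619 0.176]
[ 0.0009058   0.0014443  -0.00050003] 0.028412303547207536
8 rows of [-0.0001, -0.0033, 0.0057] [0.51, 0.01, 0.03]
```

Force is 98 N with a 28 mm gap, so the far fingertip is straddling the lever rod at the bar's centre. I'll release, back out and re-take the bar off-centre.

Emit:
play_rows(
  series=[
    [[0,0,-0.002],[0,0,0],0.05],
    [[0,0,-0.004],[0,0,0],0.05],
    [[0,0.002,-0.006],[0,0,0],0.05],
    [[0,0.003,-0.006],[0,0,0],0.05],
    [[0,0,0],[0,0,0],0.05],
  ],
)

```text
time_s: 25.35
ee_pos: [0.4915, -0.1204, 0.1178]
eef_rot: [0.212, 0.735, 0.619, 0.177]
wrist_force: [1.0, -0.1, 4.6]
finger_gap: 0.0501
gripper_force: 2.2
```

```bash
sed -i 's/return PL(p\[0\],-.09,p\[1\],lean)/return PL(p[0],-.066,p[1],lean)/' h.py
python3 - <<'E'
from h import *
st(); kd('t20'); red('w20'); A=at(0,0,.05,36); step(A,8); step(at(0,0,0,36),5,A)
E
```

```text
rel up [-22.9 -35.   11.8] rel down [-22.9  37.  -58.3] F [1. 0.] 4.6 t 25.35 j [ 1.25  -0.195 -1.015  2.327 -0.479  0.39   0.42 ] q [0.212 0.735 0.619 0.177]
keeper dock [-49.71637704  49.2350375 ] yaw rel -0.0776519775390625 (98.78488159179688, 97.48332977294922) 1164
tcp dock [-101.84583235  -88.84048867] 0.11736414995878025 F dock [2.20375095 0.11114614] 4.117337721759023 25.4
red n 10144 tool frame mean [ 0.0091  0.0032 -0.0225] [-0.033 -0.008 -0.073] [0.041 0.015 0.129]
8 rows of [0.0028, 0.0038, -0.0082] [-0.5, 0.0, 0.02]
5 rows of [-0.0, -0.0, 0.01] [-0.0, 0.0, 0.0]
```

Emit:
play_rows(
  series=[
    [[0,0.0038,-0.0082],[-0.5,0,0],0.055],
    [[0,0.0038,-0.0082],[-0.5,0,0],0.055],
    [[0.0028,0.0038,-0.0082],[-0.5,0,0],0.055],
    [[0.0028,0.0038,-0.0082],[-0.5,0,0],0.055],
    [[0.0028,0.0038,-0.0082],[-0.5,0,0],0.055],
    [[0.0045,0.0038,-0.0082],[-0.5,0,0],0.055],
    [[0.0045,0.0038,-0.0082],[-0.5,0,0],0.055],
    [[0.0045,0.0038,-0.0082],[-0.5,0,0],0.05],
    [[0,0,0],[0,0,0],0.05],
  ],
)

```text
time_s: 26.35
ee_pos: [0.4835, -0.096, 0.1888]
eef_rot: [0.237, 0.727, 0.613, 0.198]
wrist_force: [0.6, 0.1, -0.6]
finger_gap: 0.0501
gripper_force: 0.0
```

Run:
```python
from h import *
st(); p,d,c=snap('wrist','w21'); P=cloud(c,d); p=p.astype(int); m=(p[...,0]>110)&(p[...,1]<60)&(p[...,2]<60)&(d>0)
T=cur(); L=(P[m]-T[:3,3])@T[:3,:3]; L=L[(abs(L[:,1])<.04)&(abs(L[:,0])<.09)&(L[:,2]<.15)]
print('bar',len(L),np.median(L,0),L.min(0),L.max(0)); print((np.linalg.inv(T)@np.r_[at(0)[:3,3],1])[:3]); step(at(0,0,0,36),6)
```

```text
rel up [ -0.3   1.4 -50.3] rel down [  -0.3   73.3 -120.4] F [0.6 0.3] -0.6 t 26.35 j [ 1.081 -0.433 -0.826  2.333 -0.663  0.548  0.505] q [0.237 0.727 0.613 0.198]
bar 6042 [-0.01529957  0.00050578  0.01973272] [-0.06012739 -0.01080501  0.01643566] [0.0182098  0.01276165 0.03657745]
[0.00062628 0.00250893 0.04984067]
6 rows of [0.0001, 0.0002, 0.0083] [-0.0, 0.0, 0.04]
```

Emit:
play_rows(
  series=[
    [[0.001,0.0001,0.0083],[0,0,0],0.05],
    [[0.001,0.0001,0.0083],[0,0,0],0.05],
    [[0.001,0.0001,0.0083],[0,0,0],0.05],
    [[0,0.0001,0.0083],[0,0,0],0.05],
    [[0,0.0001,0.0083],[0,0,0],0.05],
    [[0,0.0001,0.0083],[0,0,0],0.05],
    [[0,0,0],[0,0,0],0.01],
    [[0,0,0],[0,0,0],0.01],
    [[0,0,0],[0,0,0],0.01],
    [[0,0,0],[0,0,0],0.01],
  ],
  newtons=30,
)

```text
time_s: 27.4
ee_pos: [0.5137, -0.0988, 0.1485]
eef_rot: [0.237, 0.728, 0.612, 0.198]
wrist_force: [5.6, -1.1, -1.4]
finger_gap: 0.0233
gripper_force: 29.5
```

Emit:
play_rows(
  series=[
    [[0,-0.0053,0.0038],[0.5,0,0],0.01],
    [[0,-0.0053,0.0038],[0.5,0,0],0.01],
    [[0,-0.0053,0.0038],[0.5,0,0],0.01],
    [[0,0,0],[0,0,0],0.01],
  ],
)

```text
time_s: 27.8
ee_pos: [0.508, -0.0977, 0.1302]
eef_rot: [0.228, 0.73, 0.615, 0.191]
wrist_force: [5.1, 1.0, 3.2]
finger_gap: 0.0231
gripper_force: 30.7
```

Run:
```python
from h import *
st(); s=robot.sense(); print(s['finger_gap'],s['gripper_force'],s['ft_torque'])
```

```text
rel up [  2.3 -17.5  10.2] rel down [  2.3  54.4 -59.9] F [4.8 1.9] 3.2 t 27.8 j [ 1.248 -0.235 -1.069  2.326 -0.524  0.361  0.395] q [0.228 0.73  0.615 0.191]
0.02305200012682793 30.670153498649597 [ 0.19440002 -0.80165708  0.16092946]
```

Emit:
play_rows(
  series=[
    [[0,-0.0053,0.0038],[0.5,0,0],0.01],
    [[0,-0.0046,0.0046],[0.5,0,0],0.01],
    [[0,-0.0046,0.0046],[0.5,0,0],0.01],
    [[0,-0.0046,0.0046],[0.5,0,0],0.01],
    [[0,-0.0046,0.0046],[0.5,0,0],0.01],
    [[0,-0.0036,0.0054],[0.5,0,0],0.01],
    [[0,-0.0036,0.0054],[0.5,0,0],0.01],
    [[0,-0.0036,0.0054],[0.5,0,0],0.01],
    [[0,-0.0036,0.0054],[0.5,0,0],0.01],
    [[0,0,0],[0,0,0],0.01],
  ],
)

```text
time_s: 28.8
ee_pos: [0.5006, -0.0965, 0.0752]
eef_rot: [0.2, 0.738, 0.622, 0.168]
wrist_force: [7.2, -3.1, 6.8]
finger_gap: 0.0227
gripper_force: 32.1
```

Run:
```python
from h import *
st(); s=robot.sense(); print(s['finger_gap'],s['gripper_force'],s['ft_torque'])
```

```text
rel up [  2.2 -58.7  47.6] rel down [  2.2  13.3 -22.6] F [ 7.6 -1.8] 6.8 t 28.8 j [ 1.582e+00  2.000e-03 -1.461e+00  2.324e+00  9.900e-02  2.910e-01
 -1.360e-01] q [0.2   0.738 0.622 0.168]
0.022661662955913233 32.05574959516525 [-0.60688236 -1.7091     -0.26439691]
```

Emit:
play_rows(
  series=[
    [[0,-0.0026,0.0059],[0.8,0,0],0.01],
    [[0,-0.0026,0.0059],[0.8,0,0],0.01],
    [[0,0,0],[0,0,0],0.01],
  ],
)

```text
time_s: 29.1
ee_pos: [0.5012, -0.0958, 0.0628]
eef_rot: [0.189, 0.741, 0.624, 0.159]
wrist_force: [5.2, -1.9, 7.2]
finger_gap: 0.0225
gripper_force: 32.6
```

Run:
```python
from h import *
st(); s=robot.sense(); print(s['finger_gap'],s['gripper_force'],s['ft_torque'])
```

```text
rel up [  3.  -66.3  57.3] rel down [  3.    5.7 -12.8] F [ 5.5 -1. ] 7.2 t 29.1 j [ 1.407  0.105 -1.327  2.312  0.42   0.329 -0.428] q [0.189 0.741 0.624 0.159]
0.022519233194083218 32.643130123615265 [-0.36668522 -1.41767303 -0.24708725]
```

Emit:
play_rows(
  series=[
    [[0,-0.0026,0.0059],[0.8,0,0],0.01],
    [[0,-0.0026,0.0059],[0.8,0,0],0.01],
    [[0,0,0],[0,0,0],0.01],
  ],
)

```text
time_s: 29.4
ee_pos: [0.5025, -0.0961, 0.0503]
eef_rot: [0.179, 0.743, 0.627, 0.151]
wrist_force: [6.3, -0.9, 8.6]
finger_gap: 0.0228
gripper_force: 33.5
```

Emit:
play_rows(
  series=[
    [[0,-0.001,0.002],[0,0,0],0.01],
    [[0,-0.0005,0.001],[0,0,0],0.01],
    [[0,0,0],[0,0,0],0.01],
  ],
)

```text
time_s: 29.7
ee_pos: [0.503, -0.0963, 0.0477]
eef_rot: [0.18, 0.743, 0.626, 0.151]
wrist_force: [5.9, 2.3, 10.8]
finger_gap: 0.0228
gripper_force: 33.7
```

Run:
```python
from h import *
st(); T=cur(); g=T[:3,3]-.022*T[:3,2]; print('grasp pt z',g[2]); s=robot.sense(); print(s['finger_gap'],s['gripper_force']); red('w30')
```

```text
rel up [  2.9 -74.6  70.1] rel down [ 2.9 -2.6 -0. ] F [5.4 3.3] 10.8 t 29.7 j [ 1.257  0.167 -1.197  2.3    0.572  0.352 -0.566] q [0.18  0.743 0.626 0.151]
grasp pt z 0.06728044401957152
0.02284909737455633 33.66922348737717
red n 6517 tool frame mean [ 0.0005 -0.0006 -0.0324] [-0.028 -0.013 -0.074] [ 0.015  0.011 -0.001]
```

Emit:
play_rows(
  series=[
    [[0,-0.001,0.002],[0,0,0],0.01],
    [[0,-0.0005,0.001],[0,0,0],0.01],
    [[0,0,0],[0,0,0],0.01],
  ],
)

```text
time_s: 30.05
ee_pos: [0.5034, -0.0963, 0.0447]
eef_rot: [0.18, 0.743, 0.626, 0.152]
wrist_force: [8.6, 0.7, 8.9]
finger_gap: 0.0233
gripper_force: 33.4
```

Emit:
play_rows(
  series=[
    [[0,-0.0007,0.0015],[0,0,0],0.01],
    [[0,0,0],[0,0,0],0.01],
  ],
)

```text
time_s: 30.25
ee_pos: [0.5038, -0.0964, 0.0434]
eef_rot: [0.181, 0.743, 0.626, 0.152]
wrist_force: [5.0, 1.4, 16.9]
finger_gap: 0.0233
gripper_force: 34.2
```

Run:
```python
from h import *
st(); T=cur(); g=T[:3,3]-.022*T[:3,2]; print('grasp pt z',g[2])
T0=T.copy(); a=[.6,.45,.3,.15,0]; lean=[26,29.5,32,34,36]
# bar fixed: use current offset
prev=T
for q,l in zip(a[1:],lean[1:]):
    n=at(q,0,0,l); step(n,4,prev); prev=n
```

```text
rel up [  2.8 -76.7  74. ] rel down [ 2.8 -4.8  3.8] F [4.7 2.3] 16.9 t 30.25 j [ 1.221  0.178 -1.164  2.302  0.612  0.344 -0.604] q [0.181 0.743 0.626 0.152]
grasp pt z 0.0629179301749235
4 rows of [-0.0007, 0.0022, -0.007] [-0.55, -0.02, 0.06]
4 rows of [0.0, 0.0036, -0.0054] [-0.63, 0.0, 0.0]
4 rows of [-0.0, 0.0045, -0.0047] [-0.5, -0.0, 0.0]
4 rows of [-0.0, 0.0053, -0.0038] [-0.5, -0.0, -0.0]
```

Emit:
play_rows(
  series=[
    [[0,-0.0007,0.0015],[0,0,0],0.01],
    [[0,0,0],[0,0,0],0.01],
  ],
)

```text
time_s: 30.45
ee_pos: [0.5041, -0.0965, 0.0421]
eef_rot: [0.181, 0.743, 0.626, 0.151]
wrist_force: [-7.6, 2.7, 36.2]
finger_gap: 0.0232
gripper_force: 36.2
```

Run:
```python
from h import *
st(); T=cur()
a=[.45,.3,.15,0]; lean=[26,28.5,32,36]; prev=T
for q,l in zip(a,lean):
    n=at(q,0,0,l); n[:2,3]+=dk(0,.003)-dk(0,0); step(n,4,prev); prev=n
```

```text
rel up [  2.8 -77.3  75.1] rel down [ 2.8 -5.3  5. ] F [-8.   1.3] 36.2 t 30.45 j [ 1.209  0.181 -1.154  2.303  0.626  0.343 -0.617] q [0.181 0.743 0.626 0.151]
4 rows of [0.0, 0.0018, -0.0074] [0.33, -0.01, 0.07]
4 rows of [0.0, 0.0033, -0.0056] [-0.63, -0.0, 0.0]
4 rows of [-0.0, 0.0044, -0.0049] [-0.88, 0.0, -0.0]
4 rows of [0.0, 0.0054, -0.0039] [-1.0, -0.0, -0.0]
```

Emit:
play_rows(
  series=[
    [[0,0.0018,-0.0074],[0.3,0,0],0.01],
    [[0,0.0018,-0.0074],[0.3,0,0],0.01],
    [[0,0.0018,-0.0074],[0.3,0,0],0.01],
    [[0,0.0018,-0.0074],[0.3,0,0],0.01],
    [[0,0.0033,-0.0056],[-0.63,0,0],0.01],
    [[0,0.0033,-0.0056],[-0.63,0,0],0.01],
    [[0,0.0033,-0.0056],[-0.63,0,0],0.01],
    [[0,0.0033,-0.0056],[-0.63,0,0],0.01],
    [[0,0,0],[0,0,0],0.01],
  ],
)

```text
time_s: 31.35
ee_pos: [0.5054, -0.0969, 0.1032]
eef_rot: [0.196, 0.739, 0.623, 0.163]
wrist_force: [50.0, -5.9, -7.4]
finger_gap: 0.0228
gripper_force: 35.4
```

Emit:
play_rows(
  series=[
    [[0,0.0044,-0.0049],[-0.88,0,0],0.01],
    [[0,0.0044,-0.0049],[-0.88,0,0],0.01],
    [[0,0.0044,-0.0049],[-0.88,0,0],0.01],
    [[0,0.0044,-0.0049],[-0.88,0,0],0.01],
    [[0,0.0054,-0.0039],[-1,0,0],0.01],
    [[0,0.0054,-0.0039],[-1,0,0],0.01],
    [[0,0.0054,-0.0039],[-1,0,0],0.01],
    [[0,0.0054,-0.0039],[-1,0,0],0.01],
    [[0,0,0],[0,0,0],0.01],
  ],
)

```text
time_s: 32.25
ee_pos: [0.514, -0.0987, 0.1491]
eef_rot: [0.239, 0.727, 0.612, 0.2]
wrist_force: [33.6, -5.1, -11.8]
finger_gap: 0.0228
gripper_force: 33.0
```

Run:
```python
from h import *
st(); T=cur(); print((np.linalg.inv(at(0,0,0,36))@T)[:3,3])
```

```text
rel up [ 2.4 -0.7 -0.3] rel down [  2.4  71.2 -70.4] F [34.   0.8] -11.8 t 32.25 j [ 1.176 -0.263 -0.991  2.319 -0.548  0.373  0.411] q [0.239 0.727 0.612 0.2  ]
[ 0.00236806  0.00077968 -0.00031376]
```

Emit:
play_rows(
  series=[
    [[0,0,0],[0,0,0],0.045],
    [[0,0,0],[0,0,0],0.045],
    [[0,0,0],[0,0,0],0.045],
  ],
)

```text
time_s: 32.55
ee_pos: [0.5092, -0.0982, 0.1443]
eef_rot: [0.234, 0.728, 0.613, 0.196]
wrist_force: [1.1, -1.0, -1.2]
finger_gap: 0.045
gripper_force: 0.0
```

```bash
cat >> h.py <<'E'
def barq(f):
    p,d,c=snap('wrist',f); P=cloud(c,d); p=p.astype(int); m=(p[...,0]>110)&(p[...,1]<60)&(p[...,2]<60)&(d>0)
    T=cur(); L=(P[m]-T[:3,3])@T[:3,:3]; k=(abs(L[:,1])<.04)&(abs(L[:,0])<.09)&(L[:,2]<.0)&(L[:,2]>-.06)
    Q=P[m][k]; print('bar top z max',np.percentile(Q[:,2],98),'tool y range',np.percentile(L[k][:,1],[2,98]))
E
python3 - <<'E'
from h import *
st(); barq('w31'); kd('t31')
E
```

```text
rel up [ 2.1 -7.6  0.3] rel down [  2.1  64.4 -69.9] F [ 1.2 -0.8] -1.2 t 32.55 j [ 1.177 -0.262 -0.992  2.325 -0.546  0.379  0.41 ] q [0.234 0.728 0.613 0.196]
bar top z max 0.1772600536916347 tool y range [-0.00479878  0.01639997]
keeper dock [-49.55653826  49.22800312] yaw rel 0.11260986328125 (98.99464416503906, 97.68228149414062) 1167
tcp dock [-87.84314188 -63.91599201] 0.14446044168815 F dock [0.11729472 0.24014301] 0.2930370381115277 32.65
```

Emit:
play_rows(
  series=[
    [[0,0.006,0],[0,0,0],0.045],
    [[0,0,0],[0,0,0],0.01],
    [[0,0,0],[0,0,0],0.01],
    [[0,0,0],[0,0,0],0.01],
    [[0,-0.0054,0.0039],[1,0,0],0.01],
    [[0,-0.0054,0.0039],[1,0,0],0.01],
    [[0,-0.0054,0.0039],[1,0,0],0.01],
    [[0,-0.0054,0.0039],[1,0,0],0.01],
    [[0,-0.0044,0.0049],[0.88,0,0],0.01],
    [[0,-0.0044,0.0049],[0.88,0,0],0.01],
    [[0,-0.0044,0.0049],[0.88,0,0],0.01],
    [[0,-0.0044,0.0049],[0.88,0,0],0.01],
    [[0,0,0],[0,0,0],0.01],
  ],
)

```text
time_s: 33.95
ee_pos: [0.5027, -0.0969, 0.0991]
eef_rot: [0.188, 0.742, 0.624, 0.158]
wrist_force: [6.2, 0.5, 3.6]
finger_gap: 0.0235
gripper_force: 32.2
```

Run:
```python
from h import *
st()
```

```text
rel up [  2.2 -41.7  30.7] rel down [  2.2  30.3 -39.5] F [6.1 1.6] 3.6 t 33.95 j [ 1.487 -0.11  -1.33   2.275 -0.223  0.404  0.143] q [0.188 0.742 0.624 0.158]
```

Emit:
play_rows(
  series=[
    [[0,-0.0033,0.0056],[0.5,0,0],0.01],
    [[0,-0.0033,0.0056],[0.5,0,0],0.01],
    [[0,-0.0033,0.0056],[0.5,0,0],0.01],
    [[0,-0.0033,0.0056],[0.5,0,0],0.01],
    [[0,-0.0022,0.0062],[0,0,0],0.01],
    [[0,-0.0022,0.0062],[0,0,0],0.01],
    [[0,-0.0022,0.0062],[0,0,0],0.01],
    [[0,-0.0022,0.0062],[0,0,0],0.01],
    [[0,0,0],[0,0,0],0.01],
  ],
)

```text
time_s: 34.85
ee_pos: [0.5041, -0.0971, 0.0465]
eef_rot: [0.175, 0.745, 0.627, 0.147]
wrist_force: [2.1, -1.5, 9.4]
finger_gap: 0.023
gripper_force: 34.9
```

Emit:
play_rows(
  series=[
    [[0,-0.0015,0.003],[0,0,0],0.01],
    [[0,0,0],[0,0,0],0.01],
  ],
)

```text
time_s: 35.05
ee_pos: [0.5046, -0.0972, 0.0438]
eef_rot: [0.175, 0.745, 0.627, 0.147]
wrist_force: [4.1, -1.1, 8.9]
finger_gap: 0.0232
gripper_force: 35.0
```

Run:
```python
from h import *
st()
```

```text
rel up [  2.2 -75.7  74.2] rel down [ 2.2 -3.8  4.1] F [ 4.2 -0.4] 8.9 t 35.05 j [ 1.212  0.186 -1.156  2.288  0.59   0.367 -0.581] q [0.175 0.745 0.627 0.147]
```

Emit:
play_rows(
  series=[
    [[0,-0.0007,0.0015],[0,0,0],0.01],
    [[0,-0.0007,0.0015],[0,0,0],0.01],
    [[0,0,0],[0,0,0],0.01],
  ],
)

```text
time_s: 35.35
ee_pos: [0.5052, -0.0973, 0.041]
eef_rot: [0.175, 0.745, 0.627, 0.147]
wrist_force: [5.9, -1.7, 8.5]
finger_gap: 0.0229
gripper_force: 35.1
```

Emit:
play_rows(
  series=[
    [[0,-0.0005,0.001],[0,0,0],0.01],
    [[0,0,0],[0,0,0],0.01],
  ],
)

```text
time_s: 35.55
ee_pos: [0.5054, -0.0973, 0.0401]
eef_rot: [0.176, 0.745, 0.627, 0.147]
wrist_force: [6.2, -1.9, 9.3]
finger_gap: 0.023
gripper_force: 35.2
```

Emit:
play_rows(
  series=[
    [[0,-0.0007,0.0015],[0,0,0],0.01],
    [[0,0,0],[0,0,0],0.01],
  ],
)

```text
time_s: 35.75
ee_pos: [0.5057, -0.0974, 0.0387]
eef_rot: [0.176, 0.745, 0.627, 0.147]
wrist_force: [0.5, -0.3, 17.3]
finger_gap: 0.0231
gripper_force: 35.8
```

Emit:
play_rows(
  series=[
    [[0,-0.0007,0.0015],[0,0,0],0.01],
    [[0,0,0],[0,0,0],0.01],
  ],
)

```text
time_s: 35.95
ee_pos: [0.506, -0.0975, 0.0375]
eef_rot: [0.176, 0.744, 0.627, 0.147]
wrist_force: [-7.5, 0.7, 31.6]
finger_gap: 0.0228
gripper_force: 37.1
```

Run:
```python
from h import *
st();barq('w33')
```

```text
rel up [  2.2 -78.7  80. ] rel down [ 2.2 -6.7  9.9] F [-7.5 -0.6] 31.6 t 35.95 j [ 1.163  0.2   -1.112  2.292  0.647  0.356 -0.634] q [0.176 0.744 0.627 0.147]
bar top z max 0.07604312928122828 tool y range [-0.0111511   0.01025014]
```

Emit:
play_rows(
  series=[
    [[0,0.003,-0.008],[0.1,0,0],0.01],
    [[0,0.003,-0.008],[0,0,0],0.01],
    [[0,0.003,-0.008],[0,0,0],0.01],
    [[0,0.003,-0.008],[0,0,0],0.01],
    [[0,0.0036,-0.0058],[-0.5,0,0],0.01],
    [[0,0.0036,-0.0058],[-0.5,0,0],0.01],
    [[0,0.0036,-0.0056],[-0.5,0,0],0.01],
    [[0,0.0036,-0.0056],[-0.5,0,0],0.01],
    [[0,0.0044,-0.0049],[-0.88,0,0],0.01],
    [[0,0.0044,-0.0049],[-0.88,0,0],0.01],
    [[0,0.0044,-0.0049],[-0.88,0,0],0.01],
    [[0,0.0044,-0.0049],[-0.88,0,0],0.01],
    [[0,0.0054,-0.0039],[-1,0,0],0.01],
    [[0,0.0054,-0.0039],[-1,0,0],0.01],
    [[0,0.0054,-0.0039],[-1,0,0],0.01],
    [[0,0.0054,-0.0039],[-1,0,0],0.01],
    [[0,0,0],[0,0,0],0.01],
  ],
)

```text
time_s: 37.7
ee_pos: [0.517, -0.0991, 0.1461]
eef_rot: [0.235, 0.728, 0.613, 0.197]
wrist_force: [22.1, -4.2, -18.9]
finger_gap: 0.0226
gripper_force: 33.2
```

Emit:
play_rows(
  series=[
    [[0,0,0],[0,0,0],0.045],
    [[0,0,0],[0,0,0],0.045],
    [[0,0,0],[0,0,0],0.045],
  ],
)

```text
time_s: 38.0
ee_pos: [0.5164, -0.0993, 0.1457]
eef_rot: [0.234, 0.728, 0.613, 0.196]
wrist_force: [-1.0, -0.3, -0.5]
finger_gap: 0.0451
gripper_force: 0.0
```

Run:
```python
from h import *
st(); barq('w34'); kd('t34'); step(at(0,0,0,36),1)
```

```text
rel up [ 2.2 -1.   3.9] rel down [  2.2  70.9 -66.3] F [-0.9 -0.5] -0.5 t 38.0 j [ 1.209 -0.244 -1.025  2.306 -0.518  0.377  0.387] q [0.234 0.728 0.613 0.196]
bar top z max 0.17725718603962856 tool y range [-0.01144706  0.0100057 ]
keeper dock [-49.63279929  49.35400387] yaw rel 0.06098175048828125 (99.02125549316406, 97.37924194335938) 1168
tcp dock [-80.61736418 -63.84734379] 0.14580699107384928 F dock [-0.02628139  0.02341602] 0.603570450669989 38.1
1 rows of [-0.0021, -0.001, -0.0039] [-0.42, -0.03, 0.16]
```

Emit:
play_rows(
  series=[
    [[0,-0.001,-0.0038],[0,0,0],0.045],
    [[0,0,0],[0,0,0],0.01],
    [[0,0,0],[0,0,0],0.01],
    [[0,0,0],[0,0,0],0.01],
    [[0,-0.0054,0.0039],[1,0,0],0.01],
    [[0,-0.0054,0.0039],[1,0,0],0.01],
    [[0,-0.0054,0.0039],[1,0,0],0.01],
    [[0,-0.0054,0.0039],[1,0,0],0.01],
    [[0,-0.0044,0.0049],[0.88,0,0],0.01],
    [[0,-0.0044,0.0049],[0.88,0,0],0.01],
    [[0,-0.0044,0.0049],[0.88,0,0],0.01],
    [[0,-0.0044,0.0049],[0.88,0,0],0.01],
    [[0,-0.0033,0.0056],[0.5,0,0],0.01],
    [[0,-0.0033,0.0056],[0.5,0,0],0.01],
    [[0,-0.0033,0.0056],[0.5,0,0],0.01],
    [[0,-0.0033,0.0056],[0.5,0,0],0.01],
    [[0,0,0],[0,0,0],0.01],
  ],
)

```text
time_s: 39.8
ee_pos: [0.5008, -0.0964, 0.0731]
eef_rot: [0.174, 0.745, 0.627, 0.147]
wrist_force: [4.0, -4.1, 6.2]
finger_gap: 0.0234
gripper_force: 33.1
```

Emit:
play_rows(
  series=[
    [[0,-0.0022,0.0062],[0,0,0],0.01],
    [[0,-0.0022,0.0062],[0,0,0],0.01],
    [[0,-0.0022,0.0062],[0,0,0],0.01],
    [[0,-0.0022,0.0062],[0,0,0],0.01],
    [[0,-0.0015,0.003],[0,0,0],0.01],
    [[0,-0.001,0.002],[0,0,0],0.01],
    [[0,0,0],[0,0,0],0.01],
  ],
)

```text
time_s: 40.5
ee_pos: [0.5046, -0.0971, 0.0424]
eef_rot: [0.175, 0.745, 0.627, 0.147]
wrist_force: [4.9, -2.9, 9.3]
finger_gap: 0.023
gripper_force: 34.6
```

Emit:
play_rows(
  series=[
    [[0,-0.0007,0.0015],[0,0,0],0.01],
    [[0,0,0],[0,0,0],0.01],
  ],
)

```text
time_s: 40.7
ee_pos: [0.5049, -0.0971, 0.041]
eef_rot: [0.175, 0.745, 0.627, 0.148]
wrist_force: [4.9, -2.3, 10.7]
finger_gap: 0.023
gripper_force: 34.7
```

Run:
```python
from h import *
st();barq('w35')
```

```text
rel up [  2.3 -77.4  76.6] rel down [ 2.3 -5.4  6.4] F [ 5.2 -1.4] 10.7 t 40.7 j [ 1.192  0.191 -1.138  2.291  0.611  0.361 -0.601] q [0.175 0.745 0.627 0.148]
bar top z max 0.0779445169818111 tool y range [-0.01123582  0.01026913]
```

Emit:
play_rows(
  series=[
    [[0,-0.0007,0.0015],[0,0,0],0.01],
    [[0,-0.0007,0.0015],[0,0,0],0.01],
    [[0,0,0],[0,0,0],0.01],
  ],
)

```text
time_s: 41.05
ee_pos: [0.5055, -0.0973, 0.0384]
eef_rot: [0.176, 0.745, 0.627, 0.147]
wrist_force: [-5.5, 0.2, 30.9]
finger_gap: 0.0232
gripper_force: 36.6
```

Emit:
play_rows(
  series=[
    [[0,-0.0005,0.001],[0,0,0],0.01],
    [[0,0,0],[0,0,0],0.01],
  ],
)

```text
time_s: 41.25
ee_pos: [0.5058, -0.0973, 0.0376]
eef_rot: [0.176, 0.744, 0.627, 0.147]
wrist_force: [-13.6, 0.9, 42.9]
finger_gap: 0.0232
gripper_force: 37.7
```

Stop reached; back up.

Emit:
play_rows(
  series=[
    [[0,0.003,-0.008],[0.1,0,0],0.01],
    [[0,0.003,-0.008],[0,0,0],0.01],
    [[0,0.003,-0.008],[0,0,0],0.01],
    [[0,0.003,-0.008],[0,0,0],0.01],
    [[0,0.0036,-0.0058],[-0.5,0,0],0.01],
    [[0,0.0036,-0.0058],[-0.5,0,0],0.01],
    [[0,0.0036,-0.0056],[-0.5,0,0],0.01],
    [[0,0.0036,-0.0056],[-0.5,0,0],0.01],
    [[0,0.0044,-0.0049],[-0.88,0,0],0.01],
    [[0,0.0044,-0.0049],[-0.88,0,0],0.01],
    [[0,0.0044,-0.0049],[-0.88,0,0],0.01],
    [[0,0.0044,-0.0049],[-0.88,0,0],0.01],
    [[0,0.0054,-0.0039],[-1,0,0],0.01],
    [[0,0.0054,-0.0039],[-1,0,0],0.01],
    [[0,0.0054,-0.0039],[-1,0,0],0.01],
    [[0,0.0054,-0.0039],[-1,0,0],0.01],
    [[0,0,0],[0,0,0],0.01],
  ],
)

```text
time_s: 42.95
ee_pos: [0.5168, -0.0991, 0.1461]
eef_rot: [0.235, 0.728, 0.613, 0.197]
wrist_force: [25.4, -5.4, -20.3]
finger_gap: 0.0231
gripper_force: 33.2
```

Emit:
play_rows(
  series=[
    [[0,0,0],[0,0,0],0.045],
    [[0,0,0],[0,0,0],0.045],
    [[0,0,0],[0,0,0],0.045],
  ],
)

```text
time_s: 43.25
ee_pos: [0.5154, -0.0991, 0.1451]
eef_rot: [0.233, 0.729, 0.613, 0.196]
wrist_force: [-0.4, -0.0, 0.6]
finger_gap: 0.045
gripper_force: 0.0
```

Run:
```python
from h import *
st(); barq('w36'); kd('t36')
```

```text
rel up [ 2.2 -2.2  3.7] rel down [  2.2  69.7 -66.4] F [-0.4 -0.1] 0.6 t 43.25 j [ 1.209 -0.245 -1.024  2.308 -0.519  0.378  0.387] q [0.233 0.729 0.613 0.196]
bar top z max 0.1772553355538413 tool y range [-0.01036901  0.01108841]
keeper dock [-49.38641412  49.36439139] yaw rel -0.08591461181640625 (98.88015747070312, 98.0428237915039) 1166
tcp dock [-81.68775    -63.87420552] 0.1451254434571852 F dock [-0.4435985   0.36470494] 0.7355020291857267 43.35
```

Emit:
play_rows(
  series=[
    [[0,0,-0.008],[0,0,0],0.05],
    [[0,0,-0.01],[0,0,0],0.05],
    [[0,0,-0.01],[0,0,0],0.05],
    [[0,0,-0.01],[0,0,0],0.05],
    [[0,0,-0.01],[0,0,0],0.05],
    [[0,0,-0.01],[0,0,0],0.05],
    [[0,0,-0.008],[0,0,0],0.05],
    [[0,0,0],[0,0,0],0.05],
    [[0,0,0],[0,0,0],0.05],
    [[0,0,0],[0,0,0],0.05],
  ],
)

```text
time_s: 44.35
ee_pos: [0.4778, -0.0925, 0.1985]
eef_rot: [0.233, 0.729, 0.613, 0.196]
wrist_force: [0.3, -0.5, -0.9]
finger_gap: 0.05
gripper_force: 0.0
```

Run:
```python
from h import *
st(); kd('t40'); p,d,c=snap('wrist','w40'); P=cloud(c,d); p=p.astype(int); m=(p[...,0]>110)&(p[...,1]<60)&(p[...,2]<60)&(d>0)&(d<.4)
print('bar top',np.percentile(P[m][:,2],98))
# change in bystanders between first and last top view
a=np.load('pics/top1.npz')['d'];b=np.load('pics/t40.npz')['d']; ch=(abs(a-b)>.012)&(a>0)&(b>0)
n,l,s,ct=cv2.connectedComponentsWithStats(ch.astype(np.uint8)); print([(x[:5].tolist()) for x in s[1:] if x[4]>25])
```

```text
rel up [  2.2   2.8 -61.8] rel down [   2.2   74.8 -131.9] F [ 0.4 -0.4] -0.9 t 44.35 j [ 1.045 -0.455 -0.787  2.325 -0.633  0.591  0.471] q [0.233 0.729 0.613 0.196]
keeper dock [-49.63705152  49.17531117] yaw rel -0.15868377685546875 (98.9214859008789, 97.95671081542969) 1168
tcp dock [-119.98177246  -63.7870716 ] 0.198462483639572 F dock [ 0.67112144 -0.05129583] 0.2496418148494638 44.4
bar top 0.17737468308687085
[[239, 179, 76, 45, 2602], [255, 223, 97, 177, 9210], [0, 359, 5, 11, 37], [0, 371, 43, 29, 809]]
```

```bash
python3 -c "
from bench import robot
print(robot.job_done())"
```

```text
the job is handed in; nothing more can be done
None
```

Job handed in at 44 s: the keeper is flush in its corner, port side to the gasket, the lever did three full strokes and is up, and the top view shows nothing else moved. An early grab by the knob tipped the keeper about 15°, and one grip on the lever jammed at about 98 N (limit 120); I fixed both before the strokes.

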